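# Bring the sample carousel's window to the green-capped vial and lock it

### The job

The green-capped vial in the sample carousel is the next to be drawn. Slide the blue lock grip on the carousel's sloping front all the way down to its open stop, turn the clear cover by its blue top handle until the window stands squarely over the green-capped vial, then slide the lock grip all the way back up to its home stop so that the cover is locked there. Leave the vials in their pockets and the other things on the worktop where they stand.

Things in the scene. Friction and masses are not known exactly. Their poses are not given: they have to be found in the camera images.
- carousel: Sample carousel, fixed: white foot 173 mm across; six vial pockets round its axis (radius 44 mm, 60 degrees apart), those in front and at the back empty, under a round clear cover, 182 mm across its overhanging top, 140 mm above the worktop. In front a white console, 92 mm wide, slopes down at 35 degrees from level. Origin: on the worktop under the cover's middle; z up, -x to the front, down the console.
- lock_grip (a point): Grasp point of the lock grip, a blue fin on the console's steel slide: 12 mm thick along y, 20 mm long along x, 27 mm proud; the point lies 5 mm below its top, 22 mm above the slide. Its z axis is square to the slope (leans 35 degrees to the front), x points up the slope (to home). At home it is 14 mm before and 73 mm below the rim of the cover's top: the gripper must lean 30 to 45 degrees to the front.
- lock (a joint): Travel of the lock slide down the slope, in m: 0 = home at the upper stop, its bolt in a notch of the cover's collar, so that the cover cannot turn; 0.022 = open at the lower stop. About 2.5 N of friction; stays where it is left.
- lock_bolt (a point): Tip of the steel bolt on the lock slide, 26 mm up the slope from the grip: 8 mm wide, nose tapered to 4 mm. It goes home only while a notch of the cover's grey collar (six, 11 mm wide, one for each pocket) stands before it; else it stops against the collar about 11 mm short of home.
- cover_handle (a point): Grasp point of the cover's handle, a blue upright bar on top: 50 mm long, 14 mm thick, 30 mm high, its top 173 mm above the worktop. The point lies on the turning axis (vertical), 7 mm below the bar's top, 22 mm above the grey disc under it; x along the bar, to the window, y across it. The cover turns without end either way, about 0.07 N m of friction, and stays where it is left.
- cover (a joint): Angle of the cover in rad: 0 = window over the empty front pocket, as found; grows counterclockwise seen from above. The pockets are at multiples of 1.047.
- cover_window (a point): Middle of the window in the clear top of the cover, 138 mm above the worktop, 44 mm from the turning axis: an opening with a blue edge, 35 mm long from the axis outward and 33 mm wide.
- vial_green_cap (a point): Middle of the top of the wanted vial's green cap. The vial, 21 mm thick and 47 mm high, stands upright in one of the four filled pockets, 44 mm from the carousel's axis, cap top 131 mm above the worktop, seen through the clear cover. The other three have black caps.
- vial_pink: Black-capped vial with pink content, 21 mm thick, 47 mm high, in a pocket; origin at the middle of its underside. To stay there.
- vial_pink_2: Second black-capped vial with pink content, like the first. To stay there.
- vial_blue: Black-capped vial with light blue content, 21 mm thick, 47 mm high, in a pocket; origin at the middle of its underside. To stay there.
- porcelain_dish: White porcelain evaporating dish, 46 mm across, 20 mm high, to the left of the console; origin at its underside. Leave it alone.
- open_dish: Open clear dish, 60 mm across, 13 mm high; origin at its underside. Leave it alone.
- beaker: Clear beaker, 48 mm across, 57 mm high; origin at its underside. Leave it alone.
- marker: White marker with a black cap, 134 mm long, lying; origin at its underside. Leave it alone.
- dish_a: Closed clear dish, 60 mm across, 15 mm high, the lower of a stack of two; origin at its underside. Leave it alone.
- dish_b: Closed clear dish, 60 mm across, 15 mm high, the upper of the stack of two; origin at its underside. Leave it alone.

How it is judged (in metres and radians):
On the way, in this order (a step that is already met when the one before it is completed fails the run):
1. the lock grip has been slid down to its open stop (value of joint lock above 0.019 m), for 0.2 s.
2. with the lock still drawn, the window has been turned over the green-capped vial (horizontal distance between cover_window and vial_green_cap below 0.006 m and value of joint lock above 0.014 m), for 0.2 s.
At the end, for the whole second after the job is handed in: The lock is home at its upper stop (within 2 mm), the middle of the cover's window stands within 6 mm of the green cap's middle seen from above, lock and cover are at rest, and the green-capped vial still stands in its pocket (moved less than 10 mm) (value of joint lock below 0.002 m and horizontal distance between cover_window and vial_green_cap below 0.006 m and velocity of joint lock between -0.005 and 0.005 m/s and velocity of joint cover between -0.05 and 0.05 rad/s and distance of vial_green_cap from where it was at the start of the episode below 0.01 m); the robot touches nothing.
It fails at once if a vial is taken out of its pocket or shifted by more than 10 mm (distance of any of vial_green_cap, vial_pink, vial_blue, vial_pink_2 from where it was at the start of the episode above 0.01 m).
It fails at once if one of the other things on the worktop is shifted by more than 20 mm (distance of any of porcelain_dish, open_dish, beaker, marker, dish_a, dish_b from where it was at the start of the episode above 0.02 m).
It also fails if it takes over 72 s, if anything falls off the work surface, if the arm or the gripper's body presses on something with over 40 N, if the wrist force passes 120 N, or if a joint passes its speed limit or range.

### The arm

A 7-joint arm with a two-finger parallel gripper is mounted at the origin on a cart in front of the work surface, level with it; the furniture and walls round the work are solid. World frame = base frame: x ahead of the robot, y to its left, z up, the work surface at z = 0. Lengths are in m, angles in degrees, forces in N, time in s.
With the tool pointing down it reaches from about 0.4 to 0.875 m from the base axis. Payload 6.5 kg.
Tool frame: the origin (TCP) lies between the finger pads; the fingertips stand 11 mm ahead of it and the grasp point (between the pads) lies 8 mm behind it; z points along the fingers, y is the line along which they close (so a half turn about z gives the same grasp; the last joint's range is limited). The gripper opens to 88 mm and grips with 3 to 60 N. Pads are 18 mm wide; open, the fingers measure 123 mm over their backs; the gripper's body (75 mm by 187 mm) begins 45 mm behind the grasp point.
Start: joints at [71.666, 30.733, -0.252, 88.115, 0.149, 61.152, -4.079], TCP at [0.163, -0.629, 0.25] pointing down, gripper open.
Joint ranges: [-154.64, 154.64], [-21.42, 123.67], [-72.66, 72.17], [13.99, 137.28], [-74.86, 254.86], [10.95, 109.41], [-158.01, 158.01]. Speed limits (degrees/s): [136.94, 136.94, 180, 180, 180, 180, 180].

### API

Orientations are given as a 3x3 rotation matrix whose columns are the frame's x, y, z axes.
In Python, from station import ctrl gives the robot as it stands.
- The arm moves only by the tool play_rows, never from a script. Its argument "deltas" is a list of rows, each an object of numbers: "dx", "dy", "dz": the shift along the tool's x, y, z as a fraction of full scale; "ax", "ay", "az": the turn, a rotation vector about the tool's x, y, z as a fraction of full scale. In form: [{"dx": .., "dy": .., "dz": .., "ax": .., "ay": .., "az": ..}, ...]. A call has exactly 5 rows; each row is the pose to reach, as a shift and turn from the pose commanded when the call began, along the tool's axes at that moment; what a row does not reach only later rows make up. Full scale, the value 1, is 0.2 m for a shift and 1.5 rad for a turn. A row lasts 1/12 s, in which the tool goes at most 41.7 mm and 7.16 degrees, less where a joint would pass 70% of its speed; a pose out of reach is approached as far as the arm can. A call with a number of a shift or a turn outside -1 to 1 is refused whole. A call with a gripper value outside its range is refused whole. "gripper" is the closure, from -1 (fully open) to 1 (shut), so that 0 is half open, set as the call begins (left out, the last holds). The fingers move at their own pace and stop on an object; "grip_force" is the grip in N (left out, the last holds). Time passes only in rows, so rows that repeat a pose let the fingers close, or fill a call up. It gives the time, the measured TCP pose, the force, the opening and the grip force at its end, in the units of the state.
- ctrl.observe(): the state, without advancing time (a new reading comes with each control period).
- ctrl.get_image(name): name is "scene" or "top" or "wrist"; returns a dict with "image" (384x512x3 uint8, red, green, blue), "intrinsics" (3x3 intrinsics, pixels), "R" (3x3) and "t" (3): a world point X has camera coordinates R X + t. Camera axes: x right, y down, z forward; pixel columns grow to the right and rows downward; lengths in m; the calibration is good to about 2 mm. A picture is of the moment at which its call begins. There is no depth.
- ctrl.close_job(): hands the job in; it is judged then, once.
The state is a dict: "clock": time; "q": joint angles; "joint_vel": joint speeds; "joint_torque": joint torques, N m; "ee_pos": TCP position; "ee_rot": TCP orientation; "contact_force": force on the tool from outside, world axes, zero at the start; "torque": the same for the moment, N m; "opening": opening from 0.0 (shut) to 1.0 (fully open); "grip_force": force on a finger pad.
Only numpy, scipy, OpenCV 4.12 (cv2) and the standard library are available. Lean on these libraries where they do the work, as an engineer would, in place of code of your own. Each camera call takes 0.05 s, during which the arm holds its last target. There are 200 camera calls.

## Working session

There is one attempt and no reset: what is moved stays moved. The work goes in short steps, Python scripts to look and compute and a tool call to move; the robot and the scene stay as the last step left them, time stands still between calls to the robot, and variables do not carry over. Pictures are saved under pics/ and viewed, at most 10 in all, crops included, and the job is handed in when it is done.

Besides the shell and the picture viewer there is one more tool, called after "Emit:" by a JSON object that holds its "name" and its "arguments", one argument or row to a line. play_rows: Moves the arm, as the interface text tells. Shift numbers are shares of 0.2 m and turn numbers shares of 1.5 rad, none past 1 either way. Its arguments: {"type":"object","properties":{"deltas":{"type":"array","items":{"type":"object","properties":{"dx":{"type":"number"},"dy":{"type":"number"},"dz":{"type":"number"},"ax":{"type":"number"},"ay":{"type":"number"},"az":{"type":"number"}}}},"gripper":{"type":"number"},"grip_force":{"type":"number"}},"required":["deltas"]}

```bash
mkdir -p pics
python3 - <<'E'
from station import ctrl
import cv2,numpy as np
for n in("scene","top"):
    d=ctrl.get_image(n);cv2.imwrite(f"pics/{n}.png",cv2.resize(d["image"][:,:,::-1],(800,600),interpolation=cv2.INTER_CUBIC))
    np.savez(f"pics/{n}.npz",**d);print(n,d["intrinsics"].tolist(),(-d["R"].T@d["t"]).round(3))
s=ctrl.observe();print(s["ee_pos"],s["ee_rot"],s["clock"])
E
```

```text
scene [[366.55443472149307, 0.0, 261.1987723421963], [0.0, 366.55443472149307, 188.32179568851515], [0.0, 0.0, 1.0]] [ 0.093 -0.931  0.665]
top [[470.779115520838, 0.0, 252.41794621656095], [0.0, 470.779115520838, 186.22591988301562], [0.0, 0.0, 1.0]] [ 0.371 -0.034  1.635]
[ 0.16308704 -0.62867368  0.24894157] [[ 9.67956571e-01  2.51117264e-01 -4.42947188e-04]
 [ 2.51117646e-01 -9.67955482e-01  1.45322703e-03]
 [-6.38227643e-05 -1.51789251e-03 -9.99998846e-01]] 0.1
```

```bash
sleep 1
```

```text
(no output)
```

View pics/scene.png

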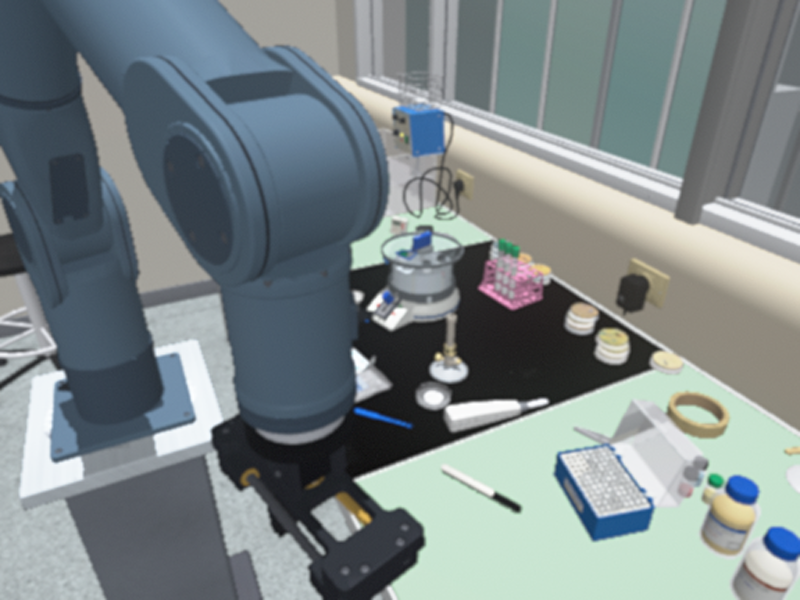

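View pics/top.png

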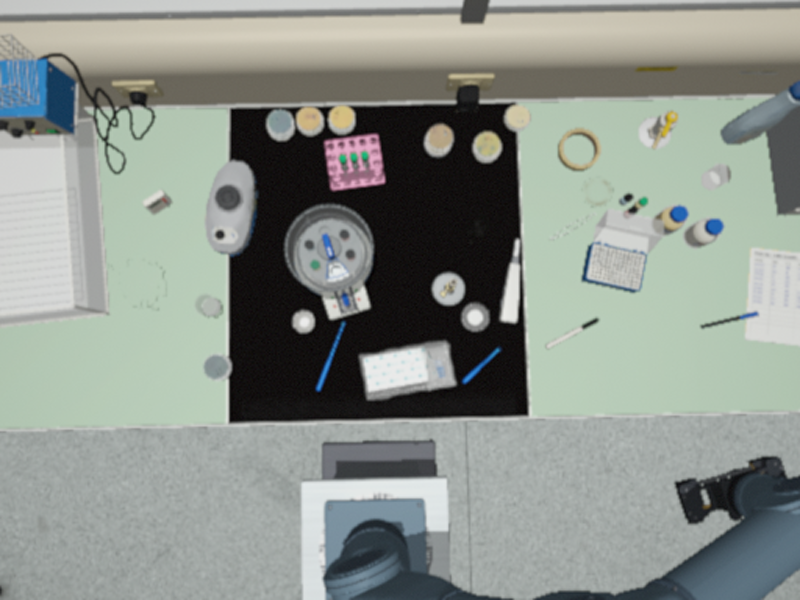

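The top view shows the carousel at about (330,250) with its console toward (347,300), and the green cap lower left at about (316,265). I'll enlarge that area.

Run:
```python
import cv2,numpy as np
d=np.load("pics/top.npz");im=d["image"][:,:,::-1]
cv2.imwrite("pics/topc.png",cv2.resize(im[125:210,170:255],(595,595),interpolation=cv2.INTER_CUBIC))
```

```text
(no output)
```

View pics/topc.png

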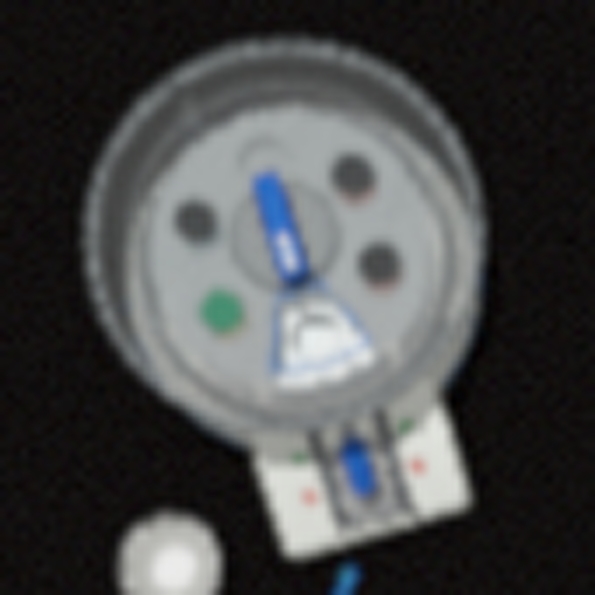

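The crop shows pocket midpoints giving the axis at about (288,242), green cap (222,312), and grip (358,467). The green vial is the pocket next to the front one, clockwise (cover −60°).

```bash
cat > h.py <<'E'
import numpy as np
def ray(d,uv,z):
    R,t,K=d["R"],d["t"],d["intrinsics"];c=-R.T@t
    v=R.T@np.linalg.solve(K,[uv[0],uv[1],1]);return c+v*(z-c[2])/v[2]
def proj(d,X):
    p=d["intrinsics"]@(d["R"]@np.asarray(X)+d["t"]);return p[:2]/p[2]
E
python3 - <<'E'
import numpy as np;from h import *
d=dict(np.load("pics/top.npz"))
f=lambda p,z:ray(d,(170+(p[0]+.5)/7-.5,125+(p[1]+.5)/7-.5),z).round(4)
caps=[(222,312),(353,175),(196,221),(380,263)]
for c in caps: print(f(c,.131))
print("axis",np.mean([f(c,.131) for c in caps],0))
print("bar",f((267,180),.173),f((292,275),.173),"grip",f((358,467),.08))
E
```

```text
[0.6017 0.112  0.131 ]
[0.6646 0.0508 0.131 ]
[0.6444 0.1236 0.131 ]
[0.6231 0.0389 0.131 ]
axis [0.63345  0.081325 0.131   ]
bar [0.6549 0.0872 0.173 ] [0.6114 0.0764 0.173 ] grip [0.5339 0.0532 0.08  ]
```

Emit:
{"name": "play_rows", "arguments": {
  "deltas": [
    {"dx": 0.2,"dz": -0.05},
    {"dx": 0.4,"dz": -0.1},
    {"dx": 0.6,"dz": -0.15},
    {"dx": 0.8,"dz": -0.2},
    {"dx": 1,"dz": -0.25}
  ],
  "gripper": -0.2
}}

```text
schema error: expected keys dx, dy, dz, ax, ay, az
```

Emit:
{"name": "play_rows", "arguments": {
  "deltas": [
    {"dx": 0.13,"dy": -0.19},
    {"dx": 0.26,"dy": -0.38},
    {"dx": 0.39,"dy": -0.57},
    {"dx": 0.52,"dy": -0.76},
    {"dx": 0.65,"dy": -0.95}
  ]
}}

```text
schema error: expected keys dx, dy, dz, ax, ay, az
```

Emit:
{"name": "play_rows", "arguments": {
  "deltas": [
    {"dx": 0.07,"dy": -0.19},
    {"dx": 0.14,"dy": -0.38},
    {"dx": 0.21,"dy": -0.57},
    {"dx": 0.28,"dy": -0.76},
    {"dx": 0.35,"dy": -0.95}
  ]
}}

```text
schema error: expected keys dx, dy, dz, ax, ay, az
```

Emit:
{"name": "play_rows", "arguments": {
  "deltas": [
    {"dx": 0.06,"dy": -0.18},
    {"dx": 0.12,"dy": -0.37},
    {"dx": 0.18,"dy": -0.56},
    {"dx": 0.25,"dy": -0.74},
    {"dx": 0.32,"dy": -0.93}
  ]
}}

```text
schema error: expected keys dx, dy, dz, ax, ay, az
```

Emit:
{"name": "play_rows", "arguments": {
  "deltas": [
    {"ay": 0.08},
    {"ay": 0.16},
    {"ay": 0.24},
    {"ay": 0.32},
    {"ay": 0.38}
  ]
}}

```text
schema error: expected keys dx, dy, dz, ax, ay, az
```

All six keys are required in each row.

Emit:
{"name": "play_rows", "arguments": {
  "deltas": [
    {"dx": 0.2,"dy": 0,"dz": -0.05,"ax": 0,"ay": 0,"az": 0},
    {"dx": 0.4,"dy": 0,"dz": -0.1,"ax": 0,"ay": 0,"az": 0},
    {"dx": 0.6,"dy": 0,"dz": -0.15,"ax": 0,"ay": 0,"az": 0},
    {"dx": 0.8,"dy": 0,"dz": -0.2,"ax": 0,"ay": 0,"az": 0},
    {"dx": 1,"dy": 0,"dz": -0.25,"ax": 0,"ay": 0,"az": 0}
  ],
  "gripper": -0.2
}}

```text
clock: 0.52
ee_pos: [0.3584, -0.5779, 0.2998]
ee_rot: [[0.968, 0.251, -0.0], [0.251, -0.968, 0.001], [-0.0, -0.001, -1.0]]
contact_force: [0.7, -1.5, 0.1]
opening: 0.648
grip_force: 0.0
```

Emit:
{"name": "play_rows", "arguments": {
  "deltas": [
    {"dx": 0.13,"dy": -0.19,"dz": 0,"ax": 0,"ay": 0,"az": 0},
    {"dx": 0.26,"dy": -0.38,"dz": 0,"ax": 0,"ay": 0,"az": 0},
    {"dx": 0.39,"dy": -0.57,"dz": 0,"ax": 0,"ay": 0,"az": 0},
    {"dx": 0.52,"dy": -0.76,"dz": 0,"ax": 0,"ay": 0,"az": 0},
    {"dx": 0.65,"dy": -0.95,"dz": 0,"ax": 0,"ay": 0,"az": 0}
  ]
}}

```text
clock: 0.93
ee_pos: [0.4276, -0.3809, 0.2993]
ee_rot: [[0.968, 0.251, -0.001], [0.251, -0.968, 0.0], [-0.001, -0.0, -1.0]]
contact_force: [1.2, -0.7, -0.5]
opening: 0.603
grip_force: 0.0
```

Emit:
{"name": "play_rows", "arguments": {
  "deltas": [
    {"dx": 0.07,"dy": -0.19,"dz": 0,"ax": 0,"ay": 0,"az": 0},
    {"dx": 0.14,"dy": -0.38,"dz": 0,"ax": 0,"ay": 0,"az": 0},
    {"dx": 0.21,"dy": -0.57,"dz": 0,"ax": 0,"ay": 0,"az": 0},
    {"dx": 0.28,"dy": -0.76,"dz": 0,"ax": 0,"ay": 0,"az": 0},
    {"dx": 0.35,"dy": -0.95,"dz": 0,"ax": 0,"ay": 0,"az": 0}
  ]
}}

```text
clock: 1.35
ee_pos: [0.4471, -0.1795, 0.2995]
ee_rot: [[0.968, 0.251, -0.0], [0.251, -0.968, -0.0], [-0.0, -0.0, -1.0]]
contact_force: [1.1, 0.0, 0.6]
opening: 0.597
grip_force: 0.0
```

Emit:
{"name": "play_rows", "arguments": {
  "deltas": [
    {"dx": 0.06,"dy": -0.18,"dz": 0,"ax": 0,"ay": 0,"az": 0},
    {"dx": 0.12,"dy": -0.37,"dz": 0,"ax": 0,"ay": 0,"az": 0},
    {"dx": 0.18,"dy": -0.56,"dz": 0,"ax": 0,"ay": 0,"az": 0},
    {"dx": 0.25,"dy": -0.74,"dz": 0,"ax": 0,"ay": 0,"az": 0},
    {"dx": 0.32,"dy": -0.93,"dz": 0,"ax": 0,"ay": 0,"az": 0}
  ]
}}

```text
clock: 1.77
ee_pos: [0.4623, 0.0161, 0.2997]
ee_rot: [[0.968, 0.251, -0.0], [0.251, -0.968, -0.0], [-0.0, 0.0, -1.0]]
contact_force: [1.3, 0.0, 0.1]
opening: 0.6
grip_force: 0.0
```

Emit:
{"name": "play_rows", "arguments": {
  "deltas": [
    {"dx": 0,"dy": 0,"dz": 0,"ax": 0,"ay": 0.08,"az": 0},
    {"dx": 0,"dy": 0,"dz": 0,"ax": 0,"ay": 0.16,"az": 0},
    {"dx": 0,"dy": 0,"dz": 0,"ax": 0,"ay": 0.24,"az": 0},
    {"dx": 0,"dy": 0,"dz": 0,"ax": 0,"ay": 0.32,"az": 0},
    {"dx": 0,"dy": 0,"dz": 0,"ax": 0,"ay": 0.38,"az": 0}
  ]
}}

```text
clock: 2.18
ee_pos: [0.4616, 0.0134, 0.2995]
ee_rot: [[0.813, 0.249, 0.527], [0.211, -0.969, 0.133], [0.543, 0.003, -0.839]]
contact_force: [0.1, 2.2, 0.2]
opening: 0.6
grip_force: 0.0
```

```bash
cat >> h.py <<'E'
from scipy.spatial.transform import Rotation as Ro
AX=np.array([.6335,.0813,0]);PSI=np.radians(16)
def pose_lean(L,psi=PSI):
    L=np.radians(L);h=np.array([np.cos(psi),np.sin(psi),0]);Z=np.array([0,0,1.])
    z=h*np.sin(L)-Z*np.cos(L);x=h*np.cos(L)+Z*np.sin(L)
    return np.c_[x,np.cross(z,x),z]
def plan(s,grasp,R):
    "deltas (fractions) that bring the grasp point (8 mm behind TCP) to grasp"
    p,R0=np.array(s["ee_pos"]),np.array(s["ee_rot"])
    tcp=np.asarray(grasp)+.008*R[:,2]
    return (R0.T@(tcp-p)/.2).round(3),(Ro.from_matrix(R0.T@R).as_rotvec()/1.5).round(3)
E
python3 - <<'E'
from station import ctrl
import cv2,numpy as np
from h import *
s=ctrl.observe()
d=ctrl.get_image("wrist");np.savez("pics/w1.npz",**d);cv2.imwrite("pics/w1.png",cv2.resize(d["image"][:,:,::-1],(800,600),interpolation=cv2.INTER_CUBIC))
h=np.array([np.cos(PSI),np.sin(PSI),0]);g=AX-.105*h+[0,0,.067]
R=pose_lean(40);print("grip",g,"px",proj(d,g)*800/512,"axis",proj(d,AX+[0,0,.173])*800/512)
print(plan(s,g-.1*R[:,2],R),np.linalg.norm(s["joint_vel"]),s["q"])
E
```

```text
grip [0.53256752 0.05235808 0.067     ] px [379.74716137 329.68306674] axis [370.19775475 141.41499774]
(array([-0.359, -0.094,  0.733]), array([ 0.013,  0.082, -0.014])) 197.97544582976482 [ 16.18016064  -4.94507465 -18.03863235 134.55537988 -24.68033033
  19.39364219 -56.65666515]
```

View pics/w1.png

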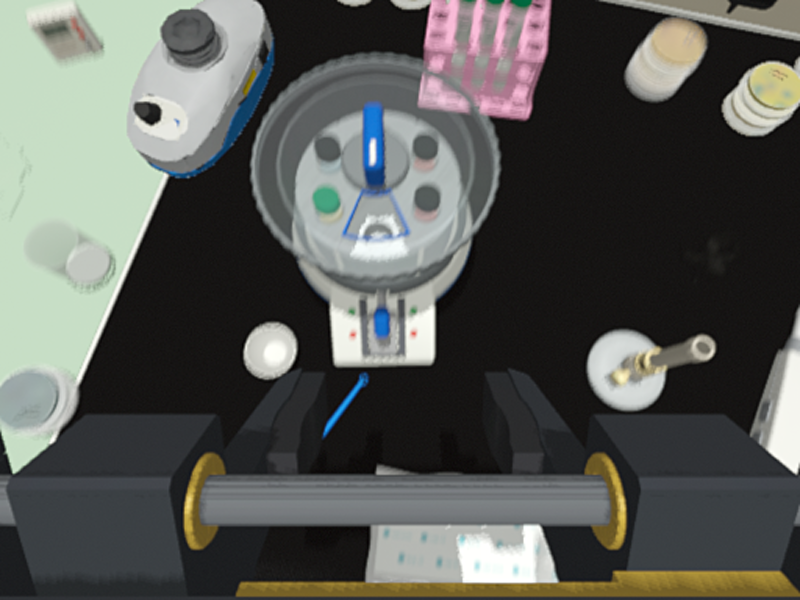

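The wrist view shows the grip fin at about (382,322), close to the predicted (380,330), so the estimate holds. Next I move to 100 mm before the grip.

Emit:
{"name": "play_rows", "arguments": {
  "deltas": [
    {"dx": -0.07,"dy": -0.02,"dz": 0.15,"ax": 0,"ay": 0.01,"az": 0},
    {"dx": -0.14,"dy": -0.04,"dz": 0.3,"ax": 0,"ay": 0.02,"az": 0},
    {"dx": -0.22,"dy": -0.06,"dz": 0.45,"ax": 0,"ay": 0.04,"az": 0},
    {"dx": -0.29,"dy": -0.08,"dz": 0.6,"ax": 0,"ay": 0.06,"az": 0},
    {"dx": -0.36,"dy": -0.094,"dz": 0.73,"ax": 0.013,"ay": 0.07,"az": -0.014}
  ]
}}

```text
clock: 2.65
ee_pos: [0.489, 0.0193, 0.2388]
ee_rot: [[0.787, 0.292, 0.543], [0.222, -0.956, 0.194], [0.575, -0.032, -0.817]]
contact_force: [0.5, 0.7, 0.3]
opening: 0.596
grip_force: 0.0
```

Emit:
{"name": "play_rows", "arguments": {
  "deltas": [
    {"dx": 0,"dy": 0,"dz": 0,"ax": 0,"ay": 0,"az": 0},
    {"dx": 0,"dy": 0,"dz": 0,"ax": 0,"ay": 0,"az": 0},
    {"dx": 0,"dy": 0,"dz": 0,"ax": 0,"ay": 0,"az": 0},
    {"dx": 0,"dy": 0,"dz": 0,"ax": 0,"ay": 0,"az": 0},
    {"dx": 0,"dy": 0,"dz": 0,"ax": 0,"ay": 0,"az": 0}
  ]
}}

```text
clock: 3.07
ee_pos: [0.4877, 0.0157, 0.2396]
ee_rot: [[0.788, 0.285, 0.545], [0.216, -0.958, 0.188], [0.576, -0.031, -0.817]]
contact_force: [0.1, 0.1, -0.1]
opening: 0.602
grip_force: 0.0
```

Run:
```python
from station import ctrl
import cv2,numpy as np
from h import *
d=ctrl.get_image("wrist");np.savez("pics/w2.npz",**d);s=ctrl.observe()
cv2.imwrite("pics/w2.png",cv2.resize(d["image"][:,:,::-1],(800,600),interpolation=cv2.INTER_CUBIC))
h=np.array([np.cos(PSI),np.sin(PSI),0]);g=AX-.105*h+[0,0,.067]
n=pose_lean(35);T=g-.005*n[:,2]
for a,b in((1,1),(1,-1),(-1,1),(-1,-1)): print("top corner px",proj(d,T+a*.01*n[:,0]+b*.006*n[:,1])*800/512)
print(plan(s,g,pose_lean(39)),s["q"].round(1),s["ee_pos"])
```

```text
top corner px [388.43226036 346.57119489]
top corner px [370.62065422 346.52937402]
top corner px [389.00430569 373.69024471]
top corner px [371.51512822 373.61849313]
(array([-0.278, -0.084,  0.902]), array([-0.02 ,  0.044, -0.007])) [  5.1   4.9  -5.4 137.2 -68.2  11.1  -9.5] [0.48771032 0.01564737 0.23956843]
```

View pics/w2.png

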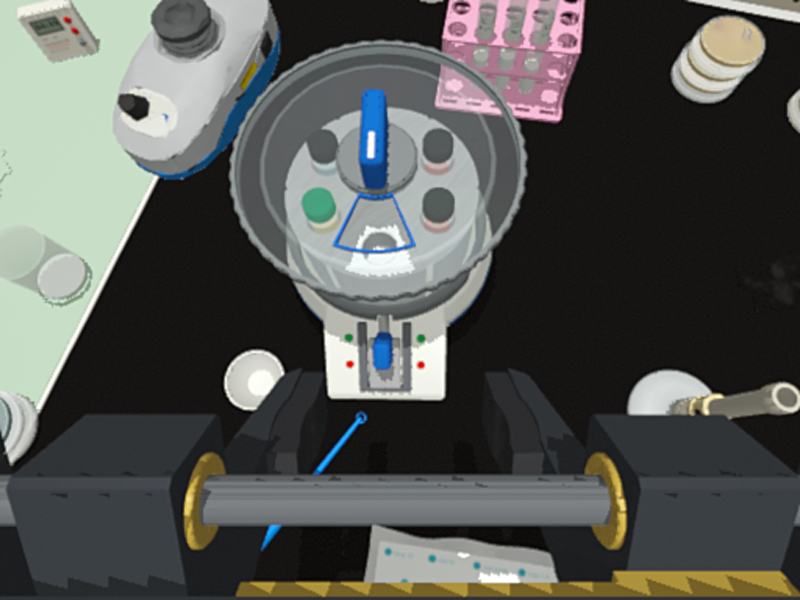

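The arm is against joint limits (q4 137.2, q6 11.1), so I'll approach more from above. First I check the predicted features: caps at (320,203), (324,141), (437,143), (438,204); the fin spans rows 333–367, cols 374–391.

Run:
```python
import cv2,numpy as np
from h import *
from station import ctrl
d=dict(np.load("pics/w2.npz"))
print("cam",(-d["R"].T@d["t"]).round(3))
for k in (120,60,-60,-120):
    a=PSI+np.pi+np.radians(k);print(k,(proj(d,AX+[.044*np.cos(a),.044*np.sin(a),.131])*800/512).round(1))
h=np.array([np.cos(PSI),np.sin(PSI),0]);g=AX-.105*h+[0,0,.067];n=pose_lean(35)
for dz in(-.005,.022):
  print(dz,[(proj(d,g+dz*n[:,2]+a*.01*n[:,0])*800/512).round(1) for a in(1,-1)])
img=d["image"].astype(int);m=(img[...,2]>img[...,0]+60)&(np.arange(384)[:,None]>205)&(np.arange(384)[:,None]<240)
v,u=np.nonzero(m);k=(u>230)&(u<260);print("blue fin bbox800",np.array([u[k].min(),u[k].max()+1,v[k].min(),v[k].max()+1])*800/512)
s=ctrl.observe()
for L in(33,36):
  R=pose_lean(L)
  print(L,plan(s,g+[0,0,.1],R))
```

```text
cam [0.477 0.008 0.395]
120 [437.  141.5]
60 [437.9 202.8]
-60 [314.  203.7]
-120 [318.4 142.8]
-0.005 [array([379.5, 346.6]), array([380.3, 373.7])]
0.022 [array([382.4, 332.3]), array([383.1, 357.7])]
blue fin bbox800 [371.875  392.1875 332.8125 370.3125]
33 (array([ 0.006, -0.1  ,  0.493]), array([-0.021, -0.025, -0.006]))
36 (array([ 0.008, -0.1  ,  0.493]), array([-0.02 ,  0.01 , -0.007]))
```

Emit:
{"name": "play_rows", "arguments": {
  "deltas": [
    {"dx": 0,"dy": -0.02,"dz": 0.1,"ax": 0,"ay": 0,"az": 0},
    {"dx": 0,"dy": -0.04,"dz": 0.2,"ax": -0.01,"ay": 0,"az": 0},
    {"dx": 0,"dy": -0.06,"dz": 0.3,"ax": -0.01,"ay": 0,"az": 0},
    {"dx": 0,"dy": -0.08,"dz": 0.4,"ax": -0.02,"ay": 0,"az": 0},
    {"dx": 0.008,"dy": -0.093,"dz": 0.49,"ax": -0.02,"ay": 0,"az": -0.006}
  ]
}}

```text
clock: 3.53
ee_pos: [0.5466, 0.0485, 0.2018]
ee_rot: [[0.814, 0.288, 0.504], [0.238, -0.957, 0.164], [0.53, -0.013, -0.848]]
contact_force: [-0.9, 0.9, -0.3]
opening: 0.601
grip_force: 0.0
```

Emit:
{"name": "play_rows", "arguments": {
  "deltas": [
    {"dx": 0,"dy": 0,"dz": 0,"ax": 0,"ay": 0,"az": 0},
    {"dx": 0,"dy": 0,"dz": 0,"ax": 0,"ay": 0,"az": 0},
    {"dx": 0,"dy": 0,"dz": 0,"ax": 0,"ay": 0,"az": 0},
    {"dx": 0,"dy": 0,"dz": 0,"ax": 0,"ay": 0,"az": 0},
    {"dx": 0,"dy": 0,"dz": 0,"ax": 0,"ay": 0,"az": 0}
  ]
}}

```text
clock: 3.95
ee_pos: [0.5454, 0.0445, 0.2023]
ee_rot: [[0.815, 0.282, 0.505], [0.232, -0.959, 0.161], [0.53, -0.014, -0.848]]
contact_force: [-0.7, 0.1, -0.1]
opening: 0.601
grip_force: 0.0
```

```bash
sed -i 's/AX=np.array.*;PSI/AX=np.array([.6339,.0800,0]);PSI/' h.py
cat >> h.py <<'E'
H=np.array([np.cos(PSI),np.sin(PSI),0]);G=AX-.105*H+[0,0,.067]
E
python3 - <<'E'
from station import ctrl
from h import *
s=ctrl.observe();print(s["q"].round(1),s["ee_pos"].round(4))
for L in(34,37,40):print(L,plan(s,G+[0,0,.04],pose_lean(L)),plan(s,G,pose_lean(L)))
E
```

```text
[-20.   14.8  16.3 131.2 -74.8  11.   -7.7] [0.5454 0.0445 0.2023]
34 (array([-0.294, -0.042,  0.418]), array([-0.011,  0.023, -0.001])) (array([-0.4  , -0.039,  0.587]), array([-0.011,  0.023, -0.001]))
37 (array([-0.292, -0.042,  0.418]), array([-0.011,  0.058, -0.002])) (array([-0.398, -0.039,  0.587]), array([-0.011,  0.058, -0.002]))
40 (array([-0.29 , -0.042,  0.417]), array([-0.011,  0.093, -0.002])) (array([-0.396, -0.039,  0.587]), array([-0.011,  0.093, -0.002]))
```

The solver swung q5 to its negative limit. I'll back off to a tool-down pose and come in with q5 swung the other way.

Emit:
{"name": "play_rows", "arguments": {
  "deltas": [
    {"dx": 0.06,"dy": 0,"dz": -0.1,"ax": 0,"ay": -0.07,"az": 0},
    {"dx": 0.12,"dy": 0,"dz": -0.2,"ax": 0,"ay": -0.14,"az": 0},
    {"dx": 0.18,"dy": 0,"dz": -0.3,"ax": 0,"ay": -0.21,"az": 0},
    {"dx": 0.24,"dy": 0,"dz": -0.4,"ax": 0,"ay": -0.28,"az": 0},
    {"dx": 0.26,"dy": 0,"dz": -0.42,"ax": 0,"ay": -0.35,"az": 0}
  ]
}}

```text
clock: 4.37
ee_pos: [0.5442, 0.0466, 0.2934]
ee_rot: [[0.915, 0.308, 0.261], [0.282, -0.95, 0.133], [0.289, -0.048, -0.956]]
contact_force: [1.6, 2.2, -0.5]
opening: 0.601
grip_force: 0.0
```

Emit:
{"name": "play_rows", "arguments": {
  "deltas": [
    {"dx": 0,"dy": 0,"dz": 0,"ax": 0,"ay": 0,"az": 0},
    {"dx": 0,"dy": 0,"dz": 0,"ax": 0,"ay": 0,"az": 0},
    {"dx": 0,"dy": 0,"dz": 0,"ax": 0,"ay": 0,"az": 0},
    {"dx": 0,"dy": 0,"dz": 0,"ax": 0,"ay": 0,"az": 0},
    {"dx": 0,"dy": 0,"dz": 0,"ax": 0,"ay": 0,"az": 0}
  ]
}}

```text
clock: 4.78
ee_pos: [0.5459, 0.0479, 0.2924]
ee_rot: [[0.913, 0.31, 0.266], [0.283, -0.949, 0.137], [0.295, -0.049, -0.954]]
contact_force: [0.1, -0.5, 0.1]
opening: 0.602
grip_force: 0.0
```

Run:
```python
from station import ctrl
s=ctrl.observe();print(s["q"].round(1),s["ee_pos"].round(4),s["ee_rot"].round(3))
```

```text
[-45.1  12.3  45.1 115.7 -24.3  42.  -57.9] [0.5459 0.0479 0.2924] [[ 0.913  0.31   0.266]
 [ 0.283 -0.949  0.137]
 [ 0.295 -0.049 -0.954]]
```

Emit:
{"name": "play_rows", "arguments": {
  "deltas": [
    {"dx": 0,"dy": 0,"dz": 0,"ax": 0.08,"ay": 0,"az": 0},
    {"dx": 0,"dy": 0,"dz": 0,"ax": 0.16,"ay": 0,"az": 0},
    {"dx": 0,"dy": 0,"dz": 0,"ax": 0.24,"ay": 0,"az": 0},
    {"dx": 0,"dy": 0,"dz": 0,"ax": 0.24,"ay": 0,"az": 0},
    {"dx": 0,"dy": 0,"dz": 0,"ax": 0.24,"ay": 0,"az": 0}
  ]
}}

```text
clock: 5.2
ee_pos: [0.5469, 0.0453, 0.2921]
ee_rot: [[0.914, 0.379, 0.142], [0.279, -0.844, 0.459], [0.294, -0.38, -0.877]]
contact_force: [0.9, 0.4, 0.6]
opening: 0.602
grip_force: 0.0
```

Run:
```python
from station import ctrl
s=ctrl.observe();print(s["q"].round(1),s["ee_pos"].round(4),s["ee_rot"].round(3))
```

```text
[-24.1  19.7  37.8 110.3 -47.8  61.1 -30.9] [0.5469 0.0453 0.2921] [[ 0.914  0.379  0.142]
 [ 0.279 -0.844  0.459]
 [ 0.294 -0.38  -0.877]]
```

Emit:
{"name": "play_rows", "arguments": {
  "deltas": [
    {"dx": 0,"dy": 0,"dz": 0,"ax": -0.08,"ay": 0,"az": 0},
    {"dx": 0,"dy": 0,"dz": 0,"ax": -0.16,"ay": 0,"az": 0},
    {"dx": 0,"dy": 0,"dz": 0,"ax": -0.24,"ay": 0,"az": 0},
    {"dx": 0,"dy": 0,"dz": 0,"ax": -0.32,"ay": 0,"az": 0},
    {"dx": 0,"dy": 0,"dz": 0,"ax": -0.4,"ay": 0,"az": 0}
  ]
}}

```text
clock: 5.62
ee_pos: [0.5463, 0.0504, 0.2937]
ee_rot: [[0.911, 0.257, 0.323], [0.286, -0.957, -0.046], [0.297, 0.134, -0.945]]
contact_force: [-0.3, -0.2, -1.3]
opening: 0.602
grip_force: 0.0
```

Emit:
{"name": "play_rows", "arguments": {
  "deltas": [
    {"dx": 0,"dy": 0,"dz": 0,"ax": -0.08,"ay": 0,"az": 0},
    {"dx": 0,"dy": 0,"dz": 0,"ax": -0.16,"ay": 0,"az": 0},
    {"dx": 0,"dy": 0,"dz": 0,"ax": -0.24,"ay": 0,"az": 0},
    {"dx": 0,"dy": 0,"dz": 0,"ax": -0.24,"ay": 0,"az": 0},
    {"dx": 0,"dy": 0,"dz": 0,"ax": -0.24,"ay": 0,"az": 0}
  ]
}}

```text
clock: 6.03
ee_pos: [0.5456, 0.052, 0.2917]
ee_rot: [[0.911, 0.136, 0.389], [0.292, -0.879, -0.378], [0.29, 0.458, -0.84]]
contact_force: [0.5, -0.8, 0.6]
opening: 0.599
grip_force: 0.0
```

Run:
```python
from station import ctrl
from h import *
s=ctrl.observe();print(s["q"].round(1),s["ee_pos"].round(4),s["ee_rot"].round(3));print(plan(s,G+[0,0,.1],pose_lean(37)))
```

```text
[ -80.    22.3   65.1  119.3   15.2   36.3 -107. ] [0.5456 0.052  0.2917] [[ 0.911  0.136  0.389]
 [ 0.292 -0.879 -0.378]
 [ 0.29   0.458 -0.84 ]]
(array([-0.226, -0.307,  0.535]), array([0.32 , 0.224, 0.076]))
```

I'll fit a kinematic model from the logged poses so I can choose the arm posture deliberately.

```bash
cat > fk.py <<'E'
import numpy as np,itertools
from scipy.spatial.transform import Rotation as Ro
from scipy.optimize import least_squares
Q=np.array([[71.666,30.733,-.252,88.115,.149,61.152,-4.079],[5.1,4.9,-5.4,137.2,-68.2,11.1,-9.5],[-20,14.8,16.3,131.2,-74.8,11,-7.7],
[-45.1,12.3,45.1,115.7,-24.3,42,-57.9],[-24.1,19.7,37.8,110.3,-47.8,61.1,-30.9],[-80,22.3,65.1,119.3,15.2,36.3,-107.]])
P=np.array([[.16309,-.62867,.24894],[.4877,.0156,.2396],[.5454,.0445,.2023],[.5459,.0479,.2924],[.5469,.0453,.2921],[.5456,.052,.2917]])
R=np.array([[[.968,.251,0],[.251,-.968,.001],[0,-.0015,-1]],[[.788,.285,.545],[.216,-.958,.188],[.576,-.031,-.817]],[[.815,.282,.505],[.232,-.959,.161],[.53,-.014,-.848]],
[[.913,.31,.266],[.283,-.949,.137],[.295,-.049,-.954]],[[.914,.379,.142],[.279,-.844,.459],[.294,-.38,-.877]],[[.911,.136,.389],[.292,-.879,-.378],[.29,.458,-.84]]])
def frames(q,s,off):
    q=np.radians(q)*np.r_[s]; A=np.eye(3);o=[]
    for i in range(7):
        if i==0:A=A@Ro.from_euler('z',off[0]).as_matrix()
        A=A@Ro.from_euler('zyzyzyz'[i],q[i]).as_matrix();o.append(A)
    return o
if __name__=="__main__":
    best=[]
    for s in itertools.product([1,-1],repeat=7):
        if s[1]<0: continue
        def f(x):
            T=Ro.from_rotvec(x[1:]).as_matrix()
            return np.concatenate([(frames(q,s,x)[-1]@T-r).ravel() for q,r in zip(Q,R)])
        for b in(0,-2.,2.):
          r=least_squares(f,[b,.1,.1,.1],max_nfev=60);best.append((r.cost,s,r.x))
    best.sort(key=lambda t:t[0])
    for c in best[:3]:print(c[0],c[1],c[2].round(3))
    _,s,x=best[0]
    # position: linear in constant link vectors in frames 0,2,3,5,7
    M=[];
    for q in Q:
        F=frames(q,s,x);M.append(np.c_[[0,0,1],F[1][:,2],F[2][:,0],F[3][:,0],F[3][:,2],F[5][:,0],F[5][:,2]])
    M=np.vstack(M);sol,res,rk,sv=np.linalg.lstsq(M,P.ravel(),rcond=None)
    print(sol.round(4),rk,np.abs(M@sol-P.ravel()).max(),sv.round(2))
E
python3 fk.py
```

```text
7.527588844581807e-06 (-1, 1, -1, 1, -1, 1, -1) [6.282e+00 1.000e-03 1.000e-03 1.570e+00]
7.527588844582088e-06 (-1, 1, -1, 1, -1, 1, -1) [-1.00e-03  1.00e-03  1.00e-03  1.57e+00]
7.527588844583438e-06 (-1, 1, -1, 1, -1, 1, -1) [-1.00e-03  1.00e-03  1.00e-03  1.57e+00]
[ 0.4498  0.4169  0.0091  0.0174  0.4494 -0.0396  0.3187] 7 0.0413386215404416 [4.77 4.   1.58 0.59 0.46 0.39 0.34]
```

```bash
cat >> fk.py <<'E'
S=(-1,1,-1,1,-1,1,-1);T0=Ro.from_euler('z',90,degrees=True).as_matrix()
def row(q):
    F=frames(q,S,[0]);return np.c_[[0,0,1],F[1][:,2],F[2][:,0],F[3][:,0],F[3][:,2],F[5][:,0],F[5][:,2],F[0][:,1],F[2][:,1],F[4][:,1]],F[6]@T0
M=np.vstack([row(q)[0] for q in Q])
# ridge-regularised link vector
lam=1e-4;sol=np.linalg.solve(M.T@M+lam*np.eye(10),M.T@P.ravel())
if __name__=="__main__": print(sol.round(4),np.abs(M@sol-P.ravel()).max())
LO=np.array([-154.64,-21.42,-72.66,13.99,-74.86,10.95,-158.01]);HI=np.array([154.64,123.67,72.17,137.28,254.86,109.41,158.01])
def fk(q): m,r=row(q);return m@sol,r
def ik(p,Rt,q0,w=.002):
    def f(q):
        a,r=fk(q);return np.r_[(a-p)*20,Ro.from_matrix(r.T@Rt).as_rotvec()*5,w*np.radians(q-q0)]
    r=least_squares(f,np.clip(q0,LO+1,HI-1),bounds=(LO+1,HI-1),x_scale=30,max_nfev=300)
    return r.x,np.abs(f(r.x)[:6]).max()
E
python3 fk.py|tail -1
python3 - <<'E'
from fk import *;from h import *
rng=np.random.default_rng(0)
for L in(32,38,44):
  for up in(0,.1):
    Rt=pose_lean(L);p=G+[0,0,up]+.008*Rt[:,2];out=[]
    for k in range(25):
        q,e=ik(p,Rt,rng.uniform(LO,HI))
        if e<2e-2: out.append(q)
    out=np.array(out);print(L,up,len(out))
    if len(out):
        print(out[np.argsort(out[:,4])][::max(1,len(out)//5)].round(0))
E
```

```text
3.180e-01 -2.430e-02 -2.030e-02 -4.000e-04] 0.00039229638563736957
32 0 9
[[ 22.  39. -35. 133. 145.  22. 142.]
 [ 19.  38. -31. 133. 150.  21. 136.]
 [ 10.  36. -20. 133. 165.  20. 118.]
 [  7.  35. -17. 133. 169.  19. 113.]
 [ -5.  34.  -3. 134. 189.  20.  89.]
 [-48.  49.  50. 136. 231.  44.  33.]
 [-48.  49.  50. 136. 231.  44.  33.]
 [-48.  49.  50. 136. 231.  44.  33.]
 [-48.  49.  50. 136. 231.  44.  33.]]
32 0.1 7
[[-24.  20.  19. 134. 244.  12.  31.]
 [-24.  20.  19. 134. 244.  12.  31.]
 [-54.  32.  58. 135. 254.  32.  17.]
 [-61.  43.  71. 136. 254.  45.  13.]
 [-61.  43.  71. 136. 254.  45.  13.]
 [-54.  32.  58. 135. 254.  32.  17.]
 [-61.  43.  71. 136. 254.  45.  13.]]
38 0 14
[[ 37.  49. -52. 135. 144.  37. 154.]
 [ 16.  39. -26. 136. 168.  30. 119.]
 [ 16.  39. -26. 136. 168.  30. 119.]
 [ 16.  39. -26. 136. 168.  30. 119.]
 [ 16.  39. -26. 136. 168.  30. 119.]
 [ 16.  39. -26. 136. 168.  30. 119.]
 [ 16.  39. -26. 136. 168.  30. 119.]]
38 0.1 7
[[ 19.  23. -30. 136. 162.  14. 120.]
 [ 17.  22. -28. 136. 166.  14. 116.]
 [  7.  21. -16. 136. 182.  14.  97.]
 [  7.  21. -16. 136. 182.  14.  97.]
 [  7.  21. -16. 136. 182.  14.  97.]
 [  7.  21. -16. 136. 182.  14.  97.]
 [  7.  21. -16. 136. 182.  14.  97.]]
44 0 0
44 0.1 0
```

```bash
cat > sim.py <<'E'
from fk import *
def jac(q):
    p,r=fk(q);J=np.zeros((6,7))
    for i in range(7):
        a=q.copy();a[i]+=.05;pp,rr=fk(a);J[:3,i]=(pp-p)/np.radians(.05);J[3:,i]=Ro.from_matrix(rr@r.T).as_rotvec()/np.radians(.05)
    return J
QM=(LO+HI)/2
def step(q,p,Rt,bias=None,kb=0,n=8):
    for _ in range(n):
        a,r=fk(q);e=np.r_[p-a,Ro.from_matrix(Rt@r.T).as_rotvec()]
        J=jac(q);free=np.ones(7,bool)
        for _ in range(4):
            Jf=J*free;Jp=Jf.T@np.linalg.inv(Jf@Jf.T+1e-5*np.eye(6));dq=Jp@e
            if bias is not None: dq+=kb*(np.eye(7)-Jp@Jf)@(np.radians(bias-q))*free
            nq=q+np.degrees(dq);bad=free&((nq<LO)|(nq>HI))
            if not bad.any():break
            free&=~bad
        q=np.clip(nq,LO,HI)
    return q,np.linalg.norm(e[:3]),np.degrees(np.linalg.norm(e[3:]))
def run(q,ways,**k):
    "ways: list of (p,R,nrows)"
    log=[]
    for p,Rt,n in ways:
        p0,R0=fk(q) if not log else (lp,lR)
        rv=Ro.from_matrix(R0.T@Rt).as_rotvec()
        for t in np.linspace(0,1,n+1)[1:]:
            q,ep,er=step(q,p0+t*(np.asarray(p)-p0),R0@Ro.from_rotvec(t*rv).as_matrix(),**k)
        lp,lR=np.asarray(p),Rt;log.append((q.round(0),round(ep*1000,1),round(er,1)))
    return log
E
python3 - <<'E'
from sim import *
R0=R[0];w=[];p=P[0].copy();Rc=R0
for d in([.2,0,-.05],[.13,-.19,0],[.07,-.19,0],[.064,-.186,0]):
    p=p+Rc@np.array(d);w.append((p,Rc,5))
Rc=Rc@Ro.from_rotvec([0,.57,0]).as_matrix();w.append((p,Rc,5))
d=np.array([-.359,-.094,.733])*.2;p=p+Rc@d;w.append((p,Rc@Ro.from_rotvec([0,.105,0]).as_matrix(),5))
for kb in(0,.02,.1):
    for nm,b in(("none",None),("start",Q[0]),("mid",QM)):
        print(kb,nm,[l for l in run(Q[0],w,bias=b,kb=kb)][-2:])
w=[(P[i],R[i],5) for i in(3,4,5)]
for kb in(0,.02,.1):
    for nm,b in(("start",Q[0]),("mid",QM)):
        print(kb,nm,*run(Q[2],w,bias=b,kb=kb))
E
```

```text
0 none [(array([ 14.,  -4., -20., 133., -19.,  19., -66.]), np.float64(0.0), np.float64(0.0)), (array([-41.,   3.,  37., 136., -49.,  11., -33.]), np.float64(127.1), np.float64(3.8))]
0 start [(array([ 14.,  -4., -20., 133., -19.,  19., -66.]), np.float64(0.0), np.float64(0.0)), (array([-41.,   3.,  37., 136., -49.,  11., -33.]), np.float64(127.1), np.float64(3.8))]
0 mid [(array([ 14.,  -4., -20., 133., -19.,  19., -66.]), np.float64(0.0), np.float64(0.0)), (array([-41.,   3.,  37., 136., -49.,  11., -33.]), np.float64(127.1), np.float64(3.8))]
0.02 none [(array([ 14.,  -4., -20., 133., -19.,  19., -66.]), np.float64(0.0), np.float64(0.0)), (array([-41.,   3.,  37., 136., -49.,  11., -33.]), np.float64(127.1), np.float64(3.8))]
0.02 start [(array([ 28.,  -4., -33., 133., -22.,  19., -62.]), np.float64(0.0), np.float64(0.0)), (array([-35.,   3.,  31., 136., -49.,  11., -34.]), np.float64(127.7), np.float64(3.8))]
0.02 mid [(array([ -0.,  -4.,  -6., 134., -15.,  19., -69.]), np.float64(0.0), np.float64(0.0)), (array([-53.,   3.,  49., 137., -50.,  11., -33.]), np.float64(126.5), np.fl
[... 1512 characters left out ...]
109., -35.,  54., -42.]), np.float64(0.0), np.float64(0.0)) (array([ -29.,   12.,    1.,  117.,   43.,   48., -133.]), np.float64(0.0), np.float64(0.0))
0.1 start (array([ 15.,  12., -24., 113.,  -2.,  40., -79.]), np.float64(0.0), np.float64(0.0)) (array([ 30.,  20., -28., 107., -24.,  51., -52.]), np.float64(0.0), np.float64(0.0)) (array([  -4.,   14.,  -27.,  116.,   50.,   53., -138.]), np.float64(0.0), np.float64(0.0))
0.1 mid (array([  3.,  11., -11., 113.,  -6.,  40., -75.]), np.float64(0.0), np.float64(0.0)) (array([ 21.,  18., -17., 108., -29.,  52., -47.]), np.float64(0.0), np.float64(0.0)) (array([ -21.,   13.,   -8.,  117.,   45.,   50., -135.]), np.float64(0.0), np.float64(0.0))
```

The simulated minimum-norm IK reproduces the controller. Now I search for waypoints into the q5≈165 posture with the tool yaw flipped a half turn.

```bash
cat > srch.py <<'E'
from sim import *;from h import *
import warnings,sys
FL=Ro.from_euler('z',180,degrees=True).as_matrix()
def ori(L,b,yaw=180):
    return Ro.from_rotvec(H*np.radians(b)).as_matrix()@pose_lean(L)@Ro.from_euler('z',yaw,degrees=True).as_matrix()
if __name__=="__main__":
    rng=np.random.default_rng(int(sys.argv[1]));res=[]
    q0=Q[5]
    import time;t=time.time()
    while time.time()-t<150:
        sg=rng.choice([-1,1]);b=rng.uniform(20,60)*rng.choice([-1,1]);r=rng.uniform(-.15,.05);z=rng.uniform(.28,.4);L1=rng.uniform(15,40);Lf=34
        hov=G+r*H;hov[2]=z
        tf=lambda L,u:(G+[0,0,u]+.008*pose_lean(L)[:,2])
        ways=[(hov,ori(0,0,0),6),(hov,ori(0,0,sg*90),10),(hov,ori(0,0,sg*179.9),10),(hov,ori(0,b),6),(hov,ori(L1,b),6),(tf(Lf,.12),ori(Lf,b/2),8),(tf(Lf,.12),ori(Lf,0),8),(tf(Lf,.05),ori(Lf,0),6),(tf(Lf,0),ori(Lf,0),5)]
        # cheap early exit
        log=run(q0,ways,n=3)
        err=sum(l[1]+3*l[2] for l in log)
        res.append((log[-1][1]+3*log[-1][2],err,(sg,b,r,z,L1),log))
    res.sort(key=lambda x:(x[0]>1,x[1]))
    print(len(res),sum(r[0]<1 for r in res))
    for r in res[:2]:
        print(r[0],r[1],np.round(r[2],3))
        for l in r[3]:print("  ",l[0],l[1],l[2])
E
for i in 1 2 3 4;do python3 srch.py $i > s$i.txt & done;wait;head -12 s?.txt
```

```text
==> s1.txt <==
789 196
0.0 0.0 [ -1.    -25.362  -0.069   0.304  21.558]
   [-55.  12.  53. 113. -11.  60. -71.] 0.0 0.0
   [-42.  10.  38. 113.  -7.  60.  14.] 0.0 0.0
   [-33.   9.  26. 112.  -5.  60. 102.] 0.0 0.0
   [-48.  10.  24. 116.  24.  61.  69.] 0.0 0.0
   [-51.  -2.  23. 131.  45.  43.  50.] 0.0 0.0
   [-13.  17.  -5. 135. 119.  14. -22.] 0.0 0.0
   [ 36.  24. -50. 132. 102.  13.   1.] 0.0 0.0
   [ 39.  40. -56. 133. 122.  27. -11.] 0.0 0.0
   [ 39.  50. -55. 133. 131.  35. -14.] 0.0 0.0
0.0 0.0 [ -1.    -45.6    -0.141   0.288  16.999]

==> s2.txt <==
791 201
0.0 0.0 [-1.0000e+00 -4.0718e+01 -1.4000e-02  3.3900e-01  3.7844e+01]
   [-50.  17.  49. 103. -14.  66. -70.] 0.0 0.0
   [-37.  14.  32. 103.  -8.  66.  14.] 0.0 0.0
   [-26.  13.  19. 102.  -5.  66. 100.] 0.0 0.0
   [-49.  18.  20. 107.  36.  71.  60.] 0.0 0.0
   [-54.   1.  19. 136.  80.  44.  22.] 0.0 0.0
   [-35.  18.  14. 137. 117.  18. -23.] 0.0 0.0
   [ 34.  23. -47. 132. 104.  12.  -0.] 0.0 0.0
   [ 38.  39. -55. 133. 123.  26. -13.] 0.0 0.0
   [ 38.  49. -54. 133. 132.  34. -16.] 0.0 0.0
0.0 0.0 [-1.0000e+0
[... 522 characters left out ...]
 -54. 133. 132.  34. -16.] 0.0 0.0
0.0 0.0 [-1.0000e+00 -3.7891e+01 -1.4000e-02  3.5500e-01  3.5159e+01]

==> s4.txt <==
790 181
0.0 0.0 [-1.0000e+00 -3.6613e+01  3.1000e-02  3.7800e-01  3.5540e+01]
   [-47.  20.  48.  94. -16.  73. -70.] 0.0 0.0
   [-34.  17.  30.  93.  -9.  72.  14.] 0.0 0.0
   [-22.  16.  15.  92.  -4.  72.  99.] 0.0 0.0
   [-43.  19.  17.  98.  32.  74.  68.] 0.0 0.0
   [-48.   1.  17. 126.  67.  42.  39.] 0.0 0.0
   [-33.  18.  14. 137. 120.  16. -26.] 0.0 0.0
   [ 35.  24. -49. 132. 103.  12.   1.] 0.0 0.0
   [ 39.  40. -55. 133. 123.  27. -12.] 0.0 0.0
   [ 38.  49. -55. 133. 131.  34. -15.] 0.0 0.0
0.0 0.0 [-1.0000e+00 -2.5569e+01  1.1000e-02  3.1500e-01  2.6831e+01]
```

```bash
cat > nx.py <<'E'
from srch import *
from station import ctrl
def nxt(p,Rt):
    s=ctrl.observe();R0=s["ee_rot"]
    print("q",s["q"].round(0),"d",(R0.T@(np.asarray(p)-s["ee_pos"])/.2).round(3),"a",(Ro.from_matrix(R0.T@Rt).as_rotvec()/1.5).round(3))
tf=lambda L,u,f=0:(G+[0,0,u]+f*H+.008*pose_lean(L)[:,2])
hov=G-.069*H;hov[2]=.304
E
python3 -c "
from nx import *
nxt(hov,ori(0,0,0))"
```

```text
q [ -80.   22.   65.  119.   15.   36. -107.] d [-0.371  0.062 -0.167] a [ 0.327 -0.197 -0.029]
```

Emit:
{"name": "play_rows", "arguments": {
  "deltas": [
    {"dx": -0.07,"dy": 0.01,"dz": -0.03,"ax": 0.065,"ay": -0.04,"az": -0.006},
    {"dx": -0.15,"dy": 0.025,"dz": -0.07,"ax": 0.13,"ay": -0.08,"az": -0.012},
    {"dx": -0.22,"dy": 0.037,"dz": -0.1,"ax": 0.195,"ay": -0.12,"az": -0.018},
    {"dx": -0.3,"dy": 0.05,"dz": -0.13,"ax": 0.26,"ay": -0.16,"az": -0.024},
    {"dx": -0.371,"dy": 0.062,"dz": -0.167,"ax": 0.327,"ay": -0.197,"az": -0.03}
  ]
}}

```text
clock: 6.45
ee_pos: [0.467, 0.0277, 0.3074]
ee_rot: [[0.963, 0.268, 0.004], [0.268, -0.963, 0.014], [0.007, -0.012, -1.0]]
contact_force: [-0.4, -0.8, -0.0]
opening: 0.602
grip_force: 0.0
```

Emit:
{"name": "play_rows", "arguments": {
  "deltas": [
    {"dx": 0,"dy": 0,"dz": 0,"ax": 0,"ay": 0,"az": -0.07},
    {"dx": 0,"dy": 0,"dz": 0,"ax": 0,"ay": 0,"az": -0.14},
    {"dx": 0,"dy": 0,"dz": 0,"ax": 0,"ay": 0,"az": -0.21},
    {"dx": 0,"dy": 0,"dz": 0,"ax": 0,"ay": 0,"az": -0.28},
    {"dx": 0,"dy": 0,"dz": 0,"ax": 0,"ay": 0,"az": -0.349}
  ]
}}

```text
clock: 6.87
ee_pos: [0.4673, 0.027, 0.3063]
ee_rot: [[0.698, 0.716, 0.005], [0.716, -0.698, 0.006], [0.008, -0.001, -1.0]]
contact_force: [0.5, 0.4, -0.0]
opening: 0.602
grip_force: 0.0
```

Emit:
{"name": "play_rows", "arguments": {
  "deltas": [
    {"dx": 0,"dy": 0,"dz": 0,"ax": 0,"ay": 0,"az": -0.07},
    {"dx": 0,"dy": 0,"dz": 0,"ax": 0,"ay": 0,"az": -0.14},
    {"dx": 0,"dy": 0,"dz": 0,"ax": 0,"ay": 0,"az": -0.21},
    {"dx": 0,"dy": 0,"dz": 0,"ax": 0,"ay": 0,"az": -0.28},
    {"dx": 0,"dy": 0,"dz": 0,"ax": 0,"ay": 0,"az": -0.349}
  ]
}}

```text
clock: 7.28
ee_pos: [0.4673, 0.0271, 0.3065]
ee_rot: [[0.247, 0.969, 0.006], [0.969, -0.247, 0.006], [0.007, 0.004, -1.0]]
contact_force: [0.3, -0.3, 0.1]
opening: 0.599
grip_force: 0.0
```

Emit:
{"name": "play_rows", "arguments": {
  "deltas": [
    {"dx": 0,"dy": 0,"dz": 0,"ax": 0,"ay": 0,"az": -0.07},
    {"dx": 0,"dy": 0,"dz": 0,"ax": 0,"ay": 0,"az": -0.14},
    {"dx": 0,"dy": 0,"dz": 0,"ax": 0,"ay": 0,"az": -0.21},
    {"dx": 0,"dy": 0,"dz": 0,"ax": 0,"ay": 0,"az": -0.28},
    {"dx": 0,"dy": 0,"dz": 0,"ax": 0,"ay": 0,"az": -0.349}
  ]
}}

```text
clock: 7.7
ee_pos: [0.4673, 0.0271, 0.3066]
ee_rot: [[-0.271, 0.963, 0.006], [0.963, 0.271, 0.006], [0.004, 0.007, -1.0]]
contact_force: [-0.8, 0.1, 0.0]
opening: 0.595
grip_force: 0.0
```

Emit:
{"name": "play_rows", "arguments": {
  "deltas": [
    {"dx": 0,"dy": 0,"dz": 0,"ax": 0,"ay": 0,"az": -0.07},
    {"dx": 0,"dy": 0,"dz": 0,"ax": 0,"ay": 0,"az": -0.14},
    {"dx": 0,"dy": 0,"dz": 0,"ax": 0,"ay": 0,"az": -0.21},
    {"dx": 0,"dy": 0,"dz": 0,"ax": 0,"ay": 0,"az": -0.28},
    {"dx": 0,"dy": 0,"dz": 0,"ax": 0,"ay": 0,"az": -0.349}
  ]
}}

```text
clock: 8.12
ee_pos: [0.4673, 0.0271, 0.3067]
ee_rot: [[-0.716, 0.698, 0.006], [0.698, 0.716, 0.005], [-0.001, 0.008, -1.0]]
contact_force: [-0.6, 0.3, -0.8]
opening: 0.598
grip_force: 0.0
```

Emit:
{"name": "play_rows", "arguments": {
  "deltas": [
    {"dx": 0,"dy": 0,"dz": 0,"ax": 0,"ay": 0,"az": -0.07},
    {"dx": 0,"dy": 0,"dz": 0,"ax": 0,"ay": 0,"az": -0.14},
    {"dx": 0,"dy": 0,"dz": 0,"ax": 0,"ay": 0,"az": -0.21},
    {"dx": 0,"dy": 0,"dz": 0,"ax": 0,"ay": 0,"az": -0.28},
    {"dx": 0,"dy": 0,"dz": 0,"ax": 0,"ay": 0,"az": -0.349}
  ]
}}

```text
clock: 8.53
ee_pos: [0.4673, 0.0271, 0.3067]
ee_rot: [[-0.969, 0.247, 0.006], [0.247, 0.969, 0.005], [-0.005, 0.007, -1.0]]
contact_force: [-0.6, -0.3, 0.1]
opening: 0.6
grip_force: 0.0
```

Emit:
{"name": "play_rows", "arguments": {
  "deltas": [
    {"dx": 0,"dy": 0,"dz": 0,"ax": 0,"ay": 0,"az": -0.07},
    {"dx": 0,"dy": 0,"dz": 0,"ax": 0,"ay": 0,"az": -0.14},
    {"dx": 0,"dy": 0,"dz": 0,"ax": 0,"ay": 0,"az": -0.21},
    {"dx": 0,"dy": 0,"dz": 0,"ax": 0,"ay": 0,"az": -0.28},
    {"dx": 0,"dy": 0,"dz": 0,"ax": 0,"ay": 0,"az": -0.349}
  ]
}}

```text
clock: 8.95
ee_pos: [0.4673, 0.0271, 0.3068]
ee_rot: [[-0.963, -0.271, 0.006], [-0.271, 0.963, 0.005], [-0.007, 0.003, -1.0]]
contact_force: [-0.6, -0.3, 0.1]
opening: 0.601
grip_force: 0.0
```

```bash
cat > sm.py <<'E'
from nx import *
s=ctrl.observe();q=s["q"].copy();print(q.round(0))
for l in run(q,[(hov,ori(0,-25),5),(hov,ori(21.6,-25),5),(tf(34,.12),ori(34,-12.5),10),(tf(34,.12),ori(34,0),10),(tf(34,.05),ori(34,0),6),(tf(34,0),ori(34,0),5)],n=4):print(*l)
nxt(hov,ori(0,-25))
E
python3 sm.py
```

```text
[-32.   9.  26. 112.  -5.  59. 102.]
[-47.  10.  24. 115.  24.  61.  70.] 0.0 0.0
[-51.  -2.  22. 131.  45.  42.  51.] 0.0 0.0
[-14.  17.  -3. 135. 120.  13. -24.] 0.0 0.0
[ 33.  23. -46. 132. 104.  11.  -1.] 0.0 0.0
[ 38.  39. -54. 133. 124.  26. -13.] 0.0 0.0
[ 38.  49. -54. 133. 132.  34. -16.] 0.0 0.0
q [-32.   9.  26. 112.  -5.  59. 102.] d [-0.003  0.025  0.014] a [ 0.293  0.004 -0.005]
```

Emit:
{"name": "play_rows", "arguments": {
  "deltas": [
    {"dx": 0,"dy": 0,"dz": 0,"ax": 0.06,"ay": 0,"az": 0},
    {"dx": 0,"dy": 0.01,"dz": 0,"ax": 0.12,"ay": 0,"az": 0},
    {"dx": 0,"dy": 0.015,"dz": 0.01,"ax": 0.18,"ay": 0,"az": 0},
    {"dx": 0,"dy": 0.02,"dz": 0.01,"ax": 0.24,"ay": 0,"az": 0},
    {"dx": 0,"dy": 0.025,"dz": 0.014,"ax": 0.293,"ay": 0.004,"az": -0.005}
  ]
}}

```text
clock: 9.37
ee_pos: [0.466, 0.0326, 0.3039]
ee_rot: [[-0.962, -0.247, 0.116], [-0.273, 0.871, -0.408], [0.0, -0.424, -0.905]]
contact_force: [-0.3, 0.1, -0.7]
opening: 0.598
grip_force: 0.0
```

Emit:
{"name": "play_rows", "arguments": {
  "deltas": [
    {"dx": 0,"dy": 0,"dz": 0,"ax": 0,"ay": -0.05,"az": 0},
    {"dx": 0,"dy": 0,"dz": 0,"ax": 0,"ay": -0.1,"az": 0},
    {"dx": 0,"dy": 0,"dz": 0,"ax": 0,"ay": -0.15,"az": 0},
    {"dx": 0,"dy": 0,"dz": 0,"ax": 0,"ay": -0.2,"az": 0},
    {"dx": 0,"dy": 0,"dz": 0,"ax": 0,"ay": -0.251,"az": 0}
  ]
}}

```text
clock: 9.78
ee_pos: [0.4656, 0.0324, 0.3035]
ee_rot: [[-0.852, -0.248, 0.461], [-0.403, 0.873, -0.275], [-0.334, -0.421, -0.843]]
contact_force: [1.0, -0.3, -0.5]
opening: 0.601
grip_force: 0.0
```

```bash
python3 -c "
from nx import *
nxt(tf(34,.12),ori(34,-12.5))"
```

```text
q [-51.  -2.  23. 131.  45.  42.  51.] d [-0.139  0.257  0.657] a [-0.128 -0.144  0.066]
```

Emit:
{"name": "play_rows", "arguments": {
  "deltas": [
    {"dx": -0.014,"dy": 0.026,"dz": 0.065,"ax": -0.013,"ay": -0.014,"az": 0.007},
    {"dx": -0.028,"dy": 0.051,"dz": 0.13,"ax": -0.026,"ay": -0.029,"az": 0.013},
    {"dx": -0.042,"dy": 0.077,"dz": 0.197,"ax": -0.038,"ay": -0.043,"az": 0.02},
    {"dx": -0.056,"dy": 0.103,"dz": 0.263,"ax": -0.051,"ay": -0.058,"az": 0.026},
    {"dx": -0.07,"dy": 0.129,"dz": 0.328,"ax": -0.064,"ay": -0.072,"az": 0.033}
  ]
}}

```text
clock: 10.2
ee_pos: [0.5015, 0.0419, 0.2416]
ee_rot: [[-0.812, -0.253, 0.525], [-0.38, 0.913, -0.148], [-0.442, -0.32, -0.838]]
contact_force: [0.7, 0.2, 0.1]
opening: 0.602
grip_force: 0.0
```

```bash
python3 -c "
from nx import *
nxt(tf(34,.12),ori(34,-12.5))"
```

```text
q [-47.   6.  27. 135.  54.  20.  41.] d [-0.029  0.1    0.343] a [-0.065 -0.073  0.032]
```

Emit:
{"name": "play_rows", "arguments": {
  "deltas": [
    {"dx": -0.006,"dy": 0.02,"dz": 0.07,"ax": -0.013,"ay": -0.015,"az": 0.006},
    {"dx": -0.012,"dy": 0.04,"dz": 0.14,"ax": -0.026,"ay": -0.03,"az": 0.013},
    {"dx": -0.018,"dy": 0.06,"dz": 0.205,"ax": -0.039,"ay": -0.044,"az": 0.02},
    {"dx": -0.024,"dy": 0.08,"dz": 0.275,"ax": -0.052,"ay": -0.058,"az": 0.026},
    {"dx": -0.029,"dy": 0.1,"dz": 0.343,"ax": -0.065,"ay": -0.073,"az": 0.032}
  ]
}}

```text
clock: 10.62
ee_pos: [0.5293, 0.0449, 0.1965]
ee_rot: [[-0.777, -0.259, 0.573], [-0.361, 0.93, -0.069], [-0.515, -0.261, -0.817]]
contact_force: [-0.6, -0.2, 0.0]
opening: 0.601
grip_force: 0.0
```

Emit:
{"name": "play_rows", "arguments": {
  "deltas": [
    {"dx": 0,"dy": 0,"dz": 0,"ax": 0,"ay": 0,"az": 0},
    {"dx": 0,"dy": 0,"dz": 0,"ax": 0,"ay": 0,"az": 0},
    {"dx": 0,"dy": 0,"dz": 0,"ax": 0,"ay": 0,"az": 0},
    {"dx": 0,"dy": 0,"dz": 0,"ax": 0,"ay": 0,"az": 0},
    {"dx": 0,"dy": 0,"dz": 0,"ax": 0,"ay": 0,"az": 0}
  ]
}}

```text
clock: 11.03
ee_pos: [0.5291, 0.0461, 0.1956]
ee_rot: [[-0.778, -0.261, 0.571], [-0.364, 0.929, -0.071], [-0.512, -0.263, -0.818]]
contact_force: [0.0, 0.3, 0.8]
opening: 0.598
grip_force: 0.0
```

```bash
python3 -c "
from nx import *
nxt(tf(34,.12),ori(34,0))
for l in run(ctrl.observe()['q'].copy(),[(tf(34,.12),ori(34,0),10),(tf(34,.05),ori(34,0),6),(tf(34,0),ori(34,0),5)],n=4):print(*l)"
```

```text
q [-28.  14.  11. 136.  99.  12.  -3.] d [-0.004  0.038  0.084] a [-0.151 -0.023  0.094]
[ 35.  24. -48. 132. 103.  12.   1.] 0.0 0.0
[ 39.  40. -55. 133. 123.  27. -12.] 0.0 0.0
[ 38.  49. -55. 133. 131.  34. -15.] 0.0 0.0
```

Emit:
{"name": "play_rows", "arguments": {
  "deltas": [
    {"dx": 0,"dy": 0.004,"dz": 0.008,"ax": -0.015,"ay": -0.002,"az": 0.009},
    {"dx": 0,"dy": 0.008,"dz": 0.017,"ax": -0.03,"ay": -0.005,"az": 0.019},
    {"dx": 0,"dy": 0.012,"dz": 0.025,"ax": -0.045,"ay": -0.007,"az": 0.028},
    {"dx": 0,"dy": 0.015,"dz": 0.034,"ax": -0.06,"ay": -0.009,"az": 0.038},
    {"dx": 0,"dy": 0.019,"dz": 0.042,"ax": -0.075,"ay": -0.011,"az": 0.047}
  ]
}}

```text
clock: 11.45
ee_pos: [0.5329, 0.0494, 0.1874]
ee_rot: [[-0.787, -0.27, 0.554], [-0.298, 0.954, 0.041], [-0.539, -0.133, -0.831]]
contact_force: [-0.1, -1.1, -0.3]
opening: 0.602
grip_force: 0.0
```

```bash
python3 -c "
from nx import *
nxt(tf(34,.12),ori(34,0))"
```

```text
q [  7.  16. -22. 134. 103.  11.  -5.] d [-0.003  0.013  0.042] a [-0.075 -0.012  0.047]
```

Emit:
{"name": "play_rows", "arguments": {
  "deltas": [
    {"dx": 0,"dy": 0.003,"dz": 0.008,"ax": -0.015,"ay": -0.002,"az": 0.009},
    {"dx": 0,"dy": 0.005,"dz": 0.017,"ax": -0.03,"ay": -0.005,"az": 0.019},
    {"dx": 0,"dy": 0.008,"dz": 0.025,"ax": -0.045,"ay": -0.007,"az": 0.028},
    {"dx": 0,"dy": 0.011,"dz": 0.034,"ax": -0.06,"ay": -0.01,"az": 0.038},
    {"dx": 0,"dy": 0.013,"dz": 0.042,"ax": -0.075,"ay": -0.012,"az": 0.047}
  ]
}}

```text
clock: 11.87
ee_pos: [0.5368, 0.0517, 0.1798]
ee_rot: [[-0.797, -0.275, 0.537], [-0.229, 0.961, 0.153], [-0.559, -0.001, -0.829]]
contact_force: [0.9, -0.8, -1.0]
opening: 0.599
grip_force: 0.0
```

Emit:
{"name": "play_rows", "arguments": {
  "deltas": [
    {"dx": 0,"dy": 0,"dz": 0,"ax": 0,"ay": 0,"az": 0},
    {"dx": 0,"dy": 0,"dz": 0,"ax": 0,"ay": 0,"az": 0},
    {"dx": 0,"dy": 0,"dz": 0,"ax": 0,"ay": 0,"az": 0},
    {"dx": 0,"dy": 0,"dz": 0,"ax": 0,"ay": 0,"az": 0},
    {"dx": 0,"dy": 0,"dz": 0,"ax": 0,"ay": 0,"az": 0}
  ]
}}

```text
clock: 12.28
ee_pos: [0.5367, 0.0523, 0.1798]
ee_rot: [[-0.797, -0.276, 0.537], [-0.231, 0.961, 0.152], [-0.558, -0.003, -0.83]]
contact_force: [1.1, -0.4, -0.0]
opening: 0.599
grip_force: 0.0
```

Run:
```python
from nx import *
import cv2
d=ctrl.get_image("wrist");nxt(tf(34,.05),ori(34,0));nxt(tf(34,0),ori(34,0))
cv2.imwrite("pics/w3.png",cv2.resize(d["image"][:,:,::-1],(800,600),interpolation=cv2.INTER_CUBIC))
n=pose_lean(35)
for dz in(-.005,.022):
  print(dz,[(proj(d,G+dz*n[:,2]+a*.01*n[:,0]+b*.006*n[:,1])*800/512).round(0) for a in(1,-1) for b in(1,-1)])
```

```text
q [ 32.  23. -46. 132. 105.  11.  -2.] d [0.192 0.    0.29 ] a [-0.001 -0.001  0.001]
q [ 32.  23. -46. 132. 105.  11.  -2.] d [0.331 0.001 0.497] a [-0.001 -0.001  0.001]
-0.005 [array([389., 203.]), array([416., 203.]), array([389., 156.]), array([417., 156.])]
0.022 [array([391., 198.]), array([415., 198.]), array([391., 156.]), array([415., 157.])]
```

View pics/w3.png

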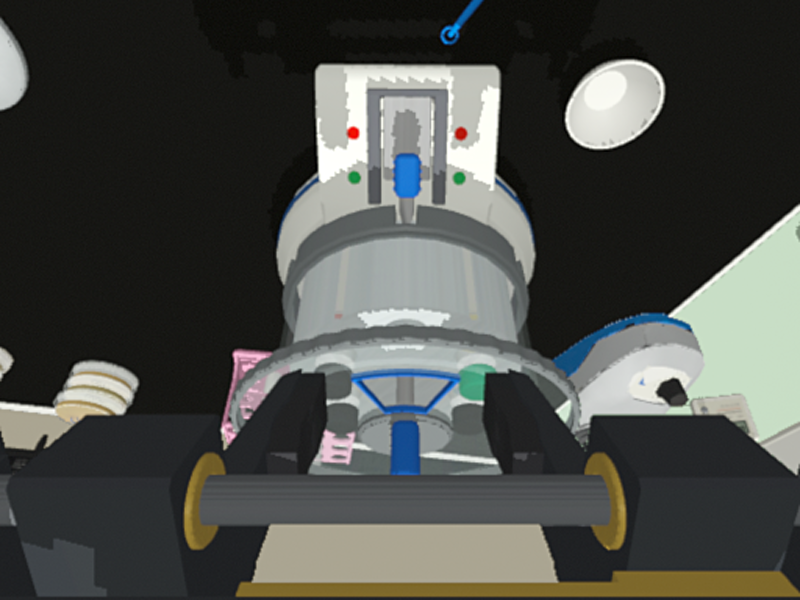

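The fin appears at cols 393–420, rows 153–197, within about 2 mm of the prediction. I descend in two steps, stopping about 3 mm high.

Emit:
{"name": "play_rows", "arguments": {
  "deltas": [
    {"dx": 0.04,"dy": 0,"dz": 0.06,"ax": 0,"ay": 0,"az": 0},
    {"dx": 0.08,"dy": 0,"dz": 0.12,"ax": 0,"ay": 0,"az": 0},
    {"dx": 0.12,"dy": 0,"dz": 0.18,"ax": 0,"ay": 0,"az": 0},
    {"dx": 0.16,"dy": 0,"dz": 0.24,"ax": 0,"ay": 0,"az": 0},
    {"dx": 0.192,"dy": 0,"dz": 0.29,"ax": 0,"ay": 0,"az": 0}
  ]
}}

```text
clock: 12.75
ee_pos: [0.5372, 0.0519, 0.1092]
ee_rot: [[-0.797, -0.275, 0.537], [-0.229, 0.961, 0.152], [-0.558, -0.002, -0.83]]
contact_force: [0.6, -0.5, -0.0]
opening: 0.6
grip_force: 0.0
```

Emit:
{"name": "play_rows", "arguments": {
  "deltas": [
    {"dx": 0.03,"dy": 0,"dz": 0.04,"ax": 0,"ay": 0,"az": 0},
    {"dx": 0.06,"dy": 0,"dz": 0.08,"ax": 0,"ay": 0,"az": 0},
    {"dx": 0.09,"dy": 0,"dz": 0.12,"ax": 0,"ay": 0,"az": 0},
    {"dx": 0.12,"dy": 0,"dz": 0.16,"ax": 0,"ay": 0,"az": 0},
    {"dx": 0.144,"dy": 0,"dz": 0.192,"ax": 0,"ay": 0,"az": 0}
  ]
}}

```text
clock: 13.17
ee_pos: [0.5348, 0.0511, 0.0612]
ee_rot: [[-0.798, -0.275, 0.537], [-0.229, 0.961, 0.152], [-0.558, -0.002, -0.83]]
contact_force: [-0.3, -0.1, 0.1]
opening: 0.597
grip_force: 0.0
```

Emit:
{"name": "play_rows", "arguments": {
  "deltas": [
    {"dx": 0,"dy": 0,"dz": 0,"ax": 0,"ay": 0,"az": 0},
    {"dx": 0,"dy": 0,"dz": 0,"ax": 0,"ay": 0,"az": 0},
    {"dx": 0,"dy": 0,"dz": 0,"ax": 0,"ay": 0,"az": 0},
    {"dx": 0,"dy": 0,"dz": 0,"ax": 0,"ay": 0,"az": 0},
    {"dx": 0,"dy": 0,"dz": 0,"ax": 0,"ay": 0,"az": 0}
  ]
}}

```text
clock: 13.58
ee_pos: [0.5353, 0.0509, 0.0627]
ee_rot: [[-0.797, -0.275, 0.538], [-0.229, 0.961, 0.152], [-0.559, -0.002, -0.829]]
contact_force: [0.4, 0.2, 0.3]
opening: 0.6
grip_force: 0.0
```

```bash
python3 -c "
from nx import *
nxt(tf(34,0),ori(34,0))"
```

```text
q [ 38.  48. -53. 133. 132.  33. -16.] d [-0.003  0.004  0.016] a [-0.001 -0.     0.001]
```

Now I close gently on the fin.

Emit:
{"name": "play_rows", "arguments": {
  "deltas": [
    {"dx": 0,"dy": 0,"dz": 0,"ax": 0,"ay": 0,"az": 0},
    {"dx": 0,"dy": 0,"dz": 0,"ax": 0,"ay": 0,"az": 0},
    {"dx": 0,"dy": 0,"dz": 0,"ax": 0,"ay": 0,"az": 0},
    {"dx": 0,"dy": 0,"dz": 0,"ax": 0,"ay": 0,"az": 0},
    {"dx": 0,"dy": 0,"dz": 0,"ax": 0,"ay": 0,"az": 0}
  ],
  "gripper": 1,
  "grip_force": 15
}}

```text
clock: 14.0
ee_pos: [0.535, 0.0509, 0.0621]
ee_rot: [[-0.797, -0.275, 0.537], [-0.229, 0.962, 0.152], [-0.558, -0.001, -0.83]]
contact_force: [0.3, -0.7, 0.2]
opening: 0.244
grip_force: 0.0
```

Emit:
{"name": "play_rows", "arguments": {
  "deltas": [
    {"dx": 0,"dy": 0,"dz": 0,"ax": 0,"ay": 0,"az": 0},
    {"dx": 0,"dy": 0,"dz": 0,"ax": 0,"ay": 0,"az": 0},
    {"dx": 0,"dy": 0,"dz": 0,"ax": 0,"ay": 0,"az": 0},
    {"dx": 0,"dy": 0,"dz": 0,"ax": 0,"ay": 0,"az": 0},
    {"dx": 0,"dy": 0,"dz": 0,"ax": 0,"ay": 0,"az": 0}
  ]
}}

```text
clock: 14.42
ee_pos: [0.5345, 0.0522, 0.0621]
ee_rot: [[-0.797, -0.277, 0.536], [-0.23, 0.961, 0.155], [-0.558, 0.0, -0.83]]
contact_force: [0.0, 5.7, -3.1]
opening: 0.133
grip_force: 15.0
```

Emit:
{"name": "play_rows", "arguments": {
  "deltas": [
    {"dx": 0.025,"dy": 0,"dz": 0,"ax": 0,"ay": 0,"az": 0},
    {"dx": 0.05,"dy": 0,"dz": 0,"ax": 0,"ay": 0,"az": 0},
    {"dx": 0.075,"dy": 0,"dz": 0,"ax": 0,"ay": 0,"az": 0},
    {"dx": 0.1,"dy": 0,"dz": 0,"ax": 0,"ay": 0,"az": 0},
    {"dx": 0.12,"dy": 0,"dz": 0,"ax": 0,"ay": 0,"az": 0}
  ]
}}

```text
clock: 14.83
ee_pos: [0.5184, 0.0477, 0.0504]
ee_rot: [[-0.793, -0.278, 0.541], [-0.23, 0.96, 0.156], [-0.563, -0.001, -0.826]]
contact_force: [10.0, 10.2, 6.7]
opening: 0.136
grip_force: 15.0
```

Emit:
{"name": "play_rows", "arguments": {
  "deltas": [
    {"dx": 0,"dy": 0,"dz": 0,"ax": 0,"ay": 0,"az": 0},
    {"dx": 0,"dy": 0,"dz": 0,"ax": 0,"ay": 0,"az": 0},
    {"dx": 0,"dy": 0,"dz": 0,"ax": 0,"ay": 0,"az": 0},
    {"dx": 0,"dy": 0,"dz": 0,"ax": 0,"ay": 0,"az": 0},
    {"dx": 0,"dy": 0,"dz": 0,"ax": 0,"ay": 0,"az": 0}
  ]
}}

```text
clock: 15.25
ee_pos: [0.5185, 0.0477, 0.0505]
ee_rot: [[-0.794, -0.278, 0.541], [-0.23, 0.961, 0.156], [-0.563, -0.0, -0.826]]
contact_force: [8.2, 8.9, -1.5]
opening: 0.136
grip_force: 15.0
```

Emit:
{"name": "play_rows", "arguments": {
  "deltas": [
    {"dx": 0.008,"dy": 0,"dz": 0,"ax": 0,"ay": 0,"az": 0},
    {"dx": 0.016,"dy": 0,"dz": 0,"ax": 0,"ay": 0,"az": 0},
    {"dx": 0.022,"dy": 0,"dz": 0,"ax": 0,"ay": 0,"az": 0},
    {"dx": 0.022,"dy": 0,"dz": 0,"ax": 0,"ay": 0,"az": 0},
    {"dx": 0.022,"dy": 0,"dz": 0,"ax": 0,"ay": 0,"az": 0}
  ]
}}

```text
clock: 15.67
ee_pos: [0.5183, 0.0477, 0.0504]
ee_rot: [[-0.789, -0.279, 0.547], [-0.231, 0.96, 0.157], [-0.569, -0.002, -0.822]]
contact_force: [11.8, 10.7, 6.6]
opening: 0.138
grip_force: 15.0
```

Run:
```python
from nx import *
import cv2
d=ctrl.get_image("top");im=d["image"][:,:,::-1]
np.savez("pics/t2.npz",**d)
s=ctrl.observe();print(s["ee_pos"],s["contact_force"])
a=np.load("pics/top.npz")["image"]
cv2.imwrite("pics/t2.png",np.hstack([cv2.resize(x[165:215,195:245],(400,400),interpolation=cv2.INTER_CUBIC) for x in(a[:,:,::-1],im)]))
```

```text
[0.51829923 0.04769404 0.05035886] [11.53843541 11.17694432  7.14472149]
```

The grip is hard against the open stop: no motion while pushing about 12 N. I plan the retreat and the handle approach in simulation.

Emit:
{"name": "play_rows", "arguments": {
  "deltas": [
    {"dx": -0.01,"dy": 0,"dz": 0,"ax": 0,"ay": 0,"az": 0},
    {"dx": -0.02,"dy": 0,"dz": 0,"ax": 0,"ay": 0,"az": 0},
    {"dx": -0.025,"dy": 0,"dz": 0,"ax": 0,"ay": 0,"az": 0},
    {"dx": -0.025,"dy": 0,"dz": 0,"ax": 0,"ay": 0,"az": 0},
    {"dx": -0.025,"dy": 0,"dz": 0,"ax": 0,"ay": 0,"az": 0}
  ]
}}

```text
clock: 16.13
ee_pos: [0.5185, 0.0477, 0.0506]
ee_rot: [[-0.794, -0.278, 0.54], [-0.23, 0.961, 0.156], [-0.562, -0.0, -0.827]]
contact_force: [7.2, 9.2, -1.8]
opening: 0.138
grip_force: 15.0
```

Emit:
{"name": "play_rows", "arguments": {
  "deltas": [
    {"dx": 0,"dy": 0,"dz": 0,"ax": 0,"ay": 0,"az": 0},
    {"dx": 0,"dy": 0,"dz": 0,"ax": 0,"ay": 0,"az": 0},
    {"dx": 0,"dy": 0,"dz": 0,"ax": 0,"ay": 0,"az": 0},
    {"dx": 0,"dy": 0,"dz": 0,"ax": 0,"ay": 0,"az": 0},
    {"dx": 0,"dy": 0,"dz": 0,"ax": 0,"ay": 0,"az": 0}
  ],
  "gripper": -0.2
}}

```text
clock: 16.55
ee_pos: [0.5161, 0.045, 0.0489]
ee_rot: [[-0.798, -0.274, 0.537], [-0.229, 0.962, 0.151], [-0.558, -0.002, -0.83]]
contact_force: [0.8, 1.1, 0.0]
opening: 0.488
grip_force: 0.0
```

```bash
cat > sm2.py <<'E'
from nx import *
q=ctrl.observe()["q"].copy();print(q.round(0),ctrl.observe()["ee_pos"],ctrl.observe()["contact_force"])
up=tf(34,.12);hd=AX+[0,0,.158];hu=AX+[0,0,.26]
A=[(tf(34,.05),ori(34,0),6),(up,ori(34,0),6),(up,ori(34,-12.5),12),(hov,ori(21.6,-25),10),(hov,ori(0,-25),5),(hov,ori(0,0),5),(hu,ori(0,0),5),(hd,ori(0,0),5),(hd,ori(0,0,240),10)]
B=A[:2]+[(hov,ori(21.6,-20),12),(hov,ori(0,-20),5),(hu,ori(0,0),8),(hd,ori(0,0),5),(hd,ori(0,0,240),10)]
C=A[:1]+[(hov,ori(10,-20),12),(hu,ori(0,0),8),(hd,ori(0,0),5),(hd,ori(0,0,240),10)]
for w in(A,B,C):
    print()
    for l in run(q,w,n=5):print(*l)
nxt(*A[0][:2])
E
python3 sm2.py
```

```text
[ 39.  51. -54. 136. 136.  37. -18.] [0.51614014 0.04498727 0.04885046] [0.84794545 1.09569581 0.03318958]

[ 38.  39. -54. 133. 124.  26. -13.] 0.0 0.0
[ 33.  23. -46. 132. 104.  11.  -1.] 0.0 0.0
[ 24.  23. -47. 133. 104.  27.  -2.] 0.0 0.0
[ 25.   2. -53. 128.  46.  42.  51.] 0.0 0.0
[ 19.  17. -53. 112.  40.  71.  55.] 0.0 0.0
[ 39.  17. -57. 109.  16.  63.  82.] 0.0 0.0
[ 20.  38. -49.  87.  29.  69.  73.] 0.0 0.0
[ 18.  44. -45.  92.  35.  59.  69.] 0.0 0.0
[ 10.  39. -32.  92.  24.  55.  16.] 0.0 0.0

[ 38.  39. -54. 133. 124.  26. -13.] 0.0 0.0
[ 33.  23. -46. 132. 104.  11.  -1.] 0.0 0.0
[ 38.   1. -61. 127.  38.  38.  60.] 0.0 0.0
[ 28.  18. -60. 111.  38.  70.  58.] 0.0 0.0
[ 25.  41. -57.  87.  35.  72.  69.] 0.0 0.0
[ 23.  47. -53.  92.  41.  62.  65.] 0.0 0.0
[ 16.  42. -40.  92.  31.  57.  12.] 0.0 0.0

[ 38.  39. -54. 133. 124.  26. -13.] 0.0 0.0
[ 27.   9. -55. 119.  36.  55.  61.] 0.0 0.0
[ 22.  38. -51.  87.  31.  70.  72.] 0.0 0.0
[ 20.  44. -47.  92.  36.  60.  68.] 0.0 0.0
[ 12.  40. -34.  92.  26.  56.  15.] 0.0 0.0
q [ 39.  51. -54. 136. 136.  37. -18.] d [-0.264  0.006 -0.193] a [-0.002 -0.001 -0.   ]
```

Emit:
{"name": "play_rows", "arguments": {
  "deltas": [
    {"dx": -0.04,"dy": 0,"dz": -0.06,"ax": 0,"ay": 0,"az": 0},
    {"dx": -0.08,"dy": 0,"dz": -0.12,"ax": 0,"ay": 0,"az": 0},
    {"dx": -0.12,"dy": 0,"dz": -0.18,"ax": 0,"ay": 0,"az": 0},
    {"dx": -0.16,"dy": 0,"dz": -0.24,"ax": 0,"ay": 0,"az": 0},
    {"dx": -0.195,"dy": 0,"dz": -0.29,"ax": 0,"ay": 0,"az": 0}
  ]
}}

```text
clock: 16.97
ee_pos: [0.5161, 0.0455, 0.1197]
ee_rot: [[-0.797, -0.275, 0.537], [-0.229, 0.962, 0.152], [-0.558, -0.002, -0.83]]
contact_force: [-0.9, -0.2, -0.3]
opening: 0.599
grip_force: 0.0
```

```bash
cat > sm3.py <<'E'
from nx import *
q=ctrl.observe()["q"].copy();print(q.round(0),ctrl.observe()["ee_pos"])
hd=AX+[0,0,.158];hu=AX+[0,0,.26]
for l in run(q,[(hov,ori(10,-20),12),(hu,ori(0,0),8),(hd,ori(0,0),5),(hd,ori(0,0,240),10),(hu,ori(0,0,240),5),(hov,ori(0,0,180),8),(hov,ori(10,-20),5),(tf(34,.07,-.03),ori(34,0),15),(tf(34,0,-.018)-[0,0,.012],ori(34,0),6),(tf(34,0),ori(34,0),5)],n=5):print(*l)
nxt(hov,ori(10,-20))
E
python3 sm3.py
```

```text
[ 40.  37. -56. 136. 124.  25. -14.] [0.51605463 0.04547264 0.11967307]
[ 27.   9. -54. 119.  36.  55.  61.] 0.0 0.0
[ 22.  38. -51.  87.  31.  69.  72.] 0.0 0.0
[ 19.  44. -47.  92.  36.  60.  68.] 0.0 0.0
[ 12.  40. -34.  92.  26.  56.  15.] 0.0 0.0
[ 13.  34. -37.  88.  21.  66.  19.] 0.0 0.0
[ 39.  17. -57. 109.  16.  63.  82.] 0.0 0.0
[ 28.   9. -55. 119.  36.  55.  60.] 0.0 0.0
[ 39.  33. -53. 137. 126.  22. -18.] 0.0 0.0
[ 37.  49. -52. 135. 137.  35. -21.] 0.0 0.0
[ 36.  47. -51. 133. 134.  32. -19.] 0.0 0.0
q [ 40.  37. -56. 136. 124.  25. -14.] d [-0.302  0.002 -0.908] a [ 0.216  0.276 -0.088]
```

Emit:
{"name": "play_rows", "arguments": {
  "deltas": [
    {"dx": -0.02,"dy": 0,"dz": -0.06,"ax": 0.014,"ay": 0.018,"az": -0.006},
    {"dx": -0.04,"dy": 0,"dz": -0.12,"ax": 0.028,"ay": 0.037,"az": -0.012},
    {"dx": -0.06,"dy": 0,"dz": -0.18,"ax": 0.043,"ay": 0.055,"az": -0.018},
    {"dx": -0.08,"dy": 0,"dz": -0.24,"ax": 0.058,"ay": 0.074,"az": -0.024},
    {"dx": -0.1,"dy": 0,"dz": -0.3,"ax": 0.072,"ay": 0.092,"az": -0.03}
  ]
}}

```text
clock: 17.38
ee_pos: [0.5024, 0.0399, 0.1733]
ee_rot: [[-0.847, -0.258, 0.464], [-0.279, 0.96, 0.023], [-0.452, -0.11, -0.885]]
contact_force: [-0.5, -1.0, 0.3]
opening: 0.602
grip_force: 0.0
```

```bash
python3 -c "
from nx import *
nxt(hov,ori(10,-20))"
```

```text
q [ 25.  19. -42. 133.  76.  17.  23.] d [-0.133 -0.063 -0.663] a [ 0.148  0.195 -0.061]
```

Emit:
{"name": "play_rows", "arguments": {
  "deltas": [
    {"dx": -0.013,"dy": -0.006,"dz": -0.066,"ax": 0.015,"ay": 0.02,"az": -0.006},
    {"dx": -0.027,"dy": -0.013,"dz": -0.13,"ax": 0.03,"ay": 0.04,"az": -0.012},
    {"dx": -0.04,"dy": -0.019,"dz": -0.2,"ax": 0.045,"ay": 0.06,"az": -0.018},
    {"dx": -0.053,"dy": -0.025,"dz": -0.265,"ax": 0.06,"ay": 0.08,"az": -0.024},
    {"dx": -0.067,"dy": -0.032,"dz": -0.33,"ax": 0.074,"ay": 0.098,"az": -0.03}
  ]
}}

```text
clock: 17.8
ee_pos: [0.4843, 0.0357, 0.2381]
ee_rot: [[-0.898, -0.251, 0.362], [-0.314, 0.941, -0.126], [-0.309, -0.227, -0.924]]
contact_force: [0.5, 0.5, -0.7]
opening: 0.598
grip_force: 0.0
```

```bash
python3 -c "
from nx import *
nxt(hov,ori(10,-20))
nxt(AX+[0,0,.26],ori(0,0))"
```

```text
q [ 31.  13. -54. 126.  45.  36.  52.] d [-0.017 -0.07  -0.334] a [ 0.075  0.095 -0.031]
q [ 31.  13. -54. 126.  45.  36.  52.] d [-0.775 -0.005  0.141] a [-0.153  0.213  0.013]
```

Emit:
{"name": "play_rows", "arguments": {
  "deltas": [
    {"dx": -0.003,"dy": -0.014,"dz": -0.066,"ax": 0.015,"ay": 0.02,"az": -0.006},
    {"dx": -0.007,"dy": -0.028,"dz": -0.13,"ax": 0.03,"ay": 0.04,"az": -0.012},
    {"dx": -0.01,"dy": -0.042,"dz": -0.2,"ax": 0.045,"ay": 0.06,"az": -0.018},
    {"dx": -0.014,"dy": -0.056,"dz": -0.265,"ax": 0.06,"ay": 0.08,"az": -0.024},
    {"dx": -0.017,"dy": -0.07,"dz": -0.334,"ax": 0.075,"ay": 0.095,"az": -0.031}
  ]
}}

```text
clock: 18.22
ee_pos: [0.4668, 0.0318, 0.3039]
ee_rot: [[-0.93, -0.258, 0.26], [-0.328, 0.903, -0.276], [-0.164, -0.343, -0.925]]
contact_force: [0.3, 0.3, -0.8]
opening: 0.602
grip_force: 0.0
```

```bash
python3 -c "
from nx import *
nxt(AX+[0,0,.26],ori(0,0))"
```

```text
q [ 29.  10. -57. 119.  37.  55.  60.] d [-0.82   0.077  0.354] a [-0.233  0.115  0.02 ]
```

Emit:
{"name": "play_rows", "arguments": {
  "deltas": [
    {"dx": -0.16,"dy": 0.015,"dz": 0.07,"ax": -0.047,"ay": 0.023,"az": 0.004},
    {"dx": -0.33,"dy": 0.03,"dz": 0.14,"ax": -0.093,"ay": 0.046,"az": 0.008},
    {"dx": -0.49,"dy": 0.046,"dz": 0.21,"ax": -0.14,"ay": 0.069,"az": 0.012},
    {"dx": -0.66,"dy": 0.062,"dz": 0.28,"ax": -0.186,"ay": 0.092,"az": 0.016},
    {"dx": -0.82,"dy": 0.077,"dz": 0.354,"ax": -0.233,"ay": 0.115,"az": 0.02}
  ]
}}

```text
clock: 18.63
ee_pos: [0.6359, 0.0803, 0.2591]
ee_rot: [[-0.961, -0.276, -0.001], [-0.276, 0.961, 0.005], [-0.001, 0.005, -1.0]]
contact_force: [0.7, 0.8, 0.8]
opening: 0.598
grip_force: 0.0
```

Emit:
{"name": "play_rows", "arguments": {
  "deltas": [
    {"dx": 0,"dy": 0,"dz": 0,"ax": 0,"ay": 0,"az": 0},
    {"dx": 0,"dy": 0,"dz": 0,"ax": 0,"ay": 0,"az": 0},
    {"dx": 0,"dy": 0,"dz": 0,"ax": 0,"ay": 0,"az": 0},
    {"dx": 0,"dy": 0,"dz": 0,"ax": 0,"ay": 0,"az": 0},
    {"dx": 0,"dy": 0,"dz": 0,"ax": 0,"ay": 0,"az": 0}
  ]
}}

```text
clock: 19.05
ee_pos: [0.6334, 0.0809, 0.2614]
ee_rot: [[-0.961, -0.278, 0.004], [-0.278, 0.961, 0.001], [-0.004, -0.0, -1.0]]
contact_force: [0.4, -0.1, -0.4]
opening: 0.598
grip_force: 0.0
```

Run:
```python
from nx import *
import cv2
d=ctrl.get_image("wrist")
nxt(AX+[0,0,.158],ori(0,0))
cv2.imwrite("pics/w4.png",cv2.resize(d["image"][:,:,::-1],(800,600),interpolation=cv2.INTER_CUBIC))
lat=np.cross([0,0,1],H)
print("bar top corners",[(proj(d,AX+[0,0,.173]+a*.025*H+b*.007*lat)*800/512).round(0) for a in(1,-1) for b in(1,-1)])
print("grip",(proj(d,G-.022*np.array([.819*H[0],.819*H[1],.574]))*800/512).round(0))
```

```text
q [ 23.  39. -53.  87.  33.  70.  71.] d [ 0.002 -0.003  0.517] a [-0.     0.003  0.001]
bar top corners [array([415., 365.]), array([387., 365.]), array([416., 268.]), array([386., 268.])]
grip [402.  76.]
```

View pics/w4.png

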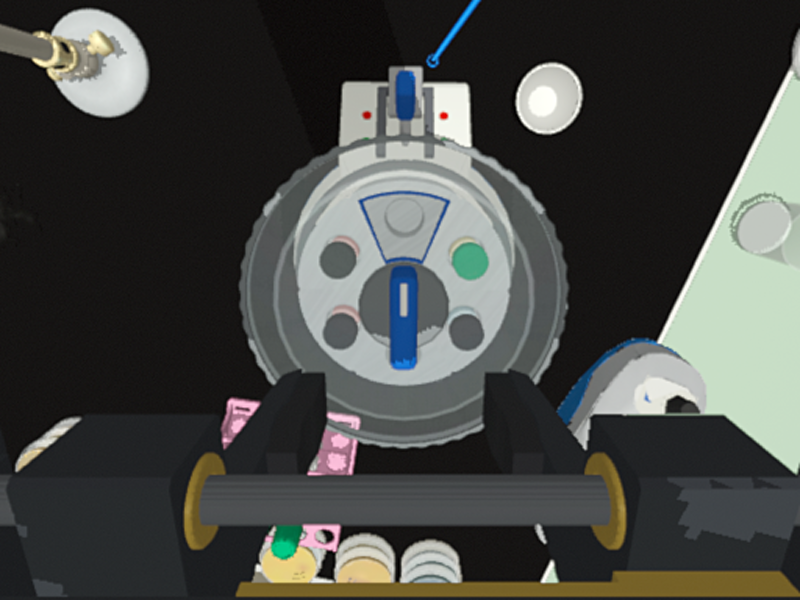

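The handle bar spans cols 390–418, rows 267–367, within 1 mm of the prediction, and the lock slide is clearly drawn down. I descend and grip the handle.

Emit:
{"name": "play_rows", "arguments": {
  "deltas": [
    {"dx": 0,"dy": 0,"dz": 0.1,"ax": 0,"ay": 0,"az": 0},
    {"dx": 0,"dy": 0,"dz": 0.2,"ax": 0,"ay": 0,"az": 0},
    {"dx": 0,"dy": 0,"dz": 0.3,"ax": 0,"ay": 0,"az": 0},
    {"dx": 0,"dy": 0,"dz": 0.4,"ax": 0,"ay": 0,"az": 0},
    {"dx": 0.002,"dy": 0.001,"dz": 0.5,"ax": 0,"ay": 0.003,"az": 0}
  ]
}}

```text
clock: 19.52
ee_pos: [0.6339, 0.0804, 0.1603]
ee_rot: [[-0.961, -0.277, -0.0], [-0.277, 0.961, 0.0], [0.0, 0.0, -1.0]]
contact_force: [0.2, -0.9, 0.6]
opening: 0.594
grip_force: 0.0
```

Emit:
{"name": "play_rows", "arguments": {
  "deltas": [
    {"dx": 0,"dy": 0,"dz": 0,"ax": 0,"ay": 0,"az": 0},
    {"dx": 0,"dy": 0,"dz": 0,"ax": 0,"ay": 0,"az": 0},
    {"dx": 0,"dy": 0,"dz": 0,"ax": 0,"ay": 0,"az": 0},
    {"dx": 0,"dy": 0,"dz": 0,"ax": 0,"ay": 0,"az": 0},
    {"dx": 0,"dy": 0,"dz": 0,"ax": 0,"ay": 0,"az": 0}
  ],
  "gripper": 1,
  "grip_force": 20
}}

```text
clock: 19.93
ee_pos: [0.6349, 0.0809, 0.1614]
ee_rot: [[-0.961, -0.276, 0.0], [-0.276, 0.961, 0.002], [-0.001, 0.001, -1.0]]
contact_force: [-0.4, -0.2, 0.8]
opening: 0.249
grip_force: 0.0
```

Emit:
{"name": "play_rows", "arguments": {
  "deltas": [
    {"dx": 0,"dy": 0,"dz": 0,"ax": 0,"ay": 0,"az": 0},
    {"dx": 0,"dy": 0,"dz": 0,"ax": 0,"ay": 0,"az": 0},
    {"dx": 0,"dy": 0,"dz": 0,"ax": 0,"ay": 0,"az": 0},
    {"dx": 0,"dy": 0,"dz": 0,"ax": 0,"ay": 0,"az": 0},
    {"dx": 0,"dy": 0,"dz": 0,"ax": 0,"ay": 0,"az": 0}
  ]
}}

```text
clock: 20.35
ee_pos: [0.6348, 0.0805, 0.1608]
ee_rot: [[-0.961, -0.276, -0.001], [-0.276, 0.961, 0.001], [0.001, 0.001, -1.0]]
contact_force: [-1.2, -1.7, 6.7]
opening: 0.155
grip_force: 20.0
```

Emit:
{"name": "play_rows", "arguments": {
  "deltas": [
    {"dx": 0,"dy": 0,"dz": 0,"ax": 0,"ay": 0,"az": 0.07},
    {"dx": 0,"dy": 0,"dz": 0,"ax": 0,"ay": 0,"az": 0.14},
    {"dx": 0,"dy": 0,"dz": 0,"ax": 0,"ay": 0,"az": 0.21},
    {"dx": 0,"dy": 0,"dz": 0,"ax": 0,"ay": 0,"az": 0.28},
    {"dx": 0,"dy": 0,"dz": 0,"ax": 0,"ay": 0,"az": 0.349}
  ]
}}

```text
clock: 20.77
ee_pos: [0.6347, 0.0819, 0.1608]
ee_rot: [[-0.969, 0.245, -0.001], [0.245, 0.969, 0.003], [0.001, 0.003, -1.0]]
contact_force: [0.3, 1.6, 3.9]
opening: 0.157
grip_force: 20.0
```

Emit:
{"name": "play_rows", "arguments": {
  "deltas": [
    {"dx": 0,"dy": 0,"dz": 0,"ax": 0,"ay": 0,"az": 0.07},
    {"dx": 0,"dy": 0,"dz": 0,"ax": 0,"ay": 0,"az": 0.14},
    {"dx": 0,"dy": 0,"dz": 0,"ax": 0,"ay": 0,"az": 0.21},
    {"dx": 0,"dy": 0,"dz": 0,"ax": 0,"ay": 0,"az": 0.28},
    {"dx": 0,"dy": 0,"dz": 0,"ax": 0,"ay": 0,"az": 0.349}
  ]
}}

```text
clock: 21.18
ee_pos: [0.6353, 0.0831, 0.1608]
ee_rot: [[-0.718, 0.697, 0.001], [0.697, 0.717, 0.005], [0.003, 0.004, -1.0]]
contact_force: [3.3, 4.8, 1.0]
opening: 0.155
grip_force: 20.0
```

Emit:
{"name": "play_rows", "arguments": {
  "deltas": [
    {"dx": 0,"dy": 0,"dz": 0,"ax": 0,"ay": 0,"az": 0},
    {"dx": 0,"dy": 0,"dz": 0,"ax": 0,"ay": 0,"az": 0},
    {"dx": 0,"dy": 0,"dz": 0,"ax": 0,"ay": 0,"az": 0},
    {"dx": 0,"dy": 0,"dz": 0,"ax": 0,"ay": 0,"az": 0},
    {"dx": 0,"dy": 0,"dz": 0,"ax": 0,"ay": 0,"az": 0}
  ]
}}

```text
clock: 21.6
ee_pos: [0.6353, 0.083, 0.1608]
ee_rot: [[-0.722, 0.692, 0.001], [0.692, 0.722, 0.005], [0.003, 0.004, -1.0]]
contact_force: [3.5, 5.0, 1.0]
opening: 0.156
grip_force: 20.0
```

```bash
python3 -c "
from nx import *
s=ctrl.observe();r=s['ee_rot'];print(np.degrees(np.arctan2(r[1,0],r[0,0])),s['torque'],s['contact_force'])
nxt(AX+[0,0,.26],ori(0,0,240))"
```

```text
136.24069443668557 [ 0.75186515 -0.69872557 -0.07969097] [3.45943285 5.03302546 1.0270061 ]
q [ 13.  41. -36.  92.  27.  56.  14.] d [-0.004 -0.014 -0.496] a [ 0.003 -0.002  0.003]
```

Emit:
{"name": "play_rows", "arguments": {
  "deltas": [
    {"dx": 0,"dy": 0,"dz": 0,"ax": 0,"ay": 0,"az": 0},
    {"dx": 0,"dy": 0,"dz": 0,"ax": 0,"ay": 0,"az": 0},
    {"dx": 0,"dy": 0,"dz": 0,"ax": 0,"ay": 0,"az": 0},
    {"dx": 0,"dy": 0,"dz": 0,"ax": 0,"ay": 0,"az": 0},
    {"dx": 0,"dy": 0,"dz": 0,"ax": 0,"ay": 0,"az": 0}
  ],
  "gripper": -0.2
}}

```text
clock: 22.02
ee_pos: [0.634, 0.0803, 0.1595]
ee_rot: [[-0.72, 0.694, -0.003], [0.694, 0.72, 0.001], [0.003, -0.001, -1.0]]
contact_force: [-0.2, 0.6, 0.3]
opening: 0.512
grip_force: 0.0
```

Emit:
{"name": "play_rows", "arguments": {
  "deltas": [
    {"dx": 0,"dy": 0,"dz": -0.1,"ax": 0,"ay": 0,"az": 0},
    {"dx": 0,"dy": 0,"dz": -0.2,"ax": 0,"ay": 0,"az": 0},
    {"dx": 0,"dy": 0,"dz": -0.3,"ax": 0,"ay": 0,"az": 0},
    {"dx": 0,"dy": 0,"dz": -0.4,"ax": 0,"ay": 0,"az": 0},
    {"dx": 0,"dy": 0,"dz": -0.5,"ax": 0,"ay": 0,"az": 0}
  ]
}}

```text
clock: 22.43
ee_pos: [0.6342, 0.0804, 0.2606]
ee_rot: [[-0.72, 0.694, -0.003], [0.694, 0.72, 0.001], [0.003, -0.001, -1.0]]
contact_force: [0.1, 0.0, 0.1]
opening: 0.598
grip_force: 0.0
```

Emit:
{"name": "play_rows", "arguments": {
  "deltas": [
    {"dx": 0,"dy": 0,"dz": 0,"ax": 0,"ay": 0,"az": 0},
    {"dx": 0,"dy": 0,"dz": 0,"ax": 0,"ay": 0,"az": 0},
    {"dx": 0,"dy": 0,"dz": 0,"ax": 0,"ay": 0,"az": 0},
    {"dx": 0,"dy": 0,"dz": 0,"ax": 0,"ay": 0,"az": 0},
    {"dx": 0,"dy": 0,"dz": 0,"ax": 0,"ay": 0,"az": 0}
  ]
}}

```text
clock: 22.85
ee_pos: [0.6338, 0.0803, 0.2584]
ee_rot: [[-0.72, 0.694, -0.004], [0.694, 0.72, 0.001], [0.004, -0.002, -1.0]]
contact_force: [-0.2, 0.3, 0.4]
opening: 0.594
grip_force: 0.0
```

Run:
```python
from nx import *
import cv2
d=ctrl.get_image("wrist")
nxt(hov,ori(0,0,180))
cv2.imwrite("pics/w5.png",cv2.resize(d["image"][:,:,::-1],(800,600),interpolation=cv2.INTER_CUBIC))
for a in(16,16+180-60):
  a=np.radians(a);u=np.array([np.cos(a),np.sin(a),0]);print((proj(d,AX+[0,0,.138]+.044*u)*800/512).round(0),(proj(d,AX+[0,0,.173]+.025*u)*800/512).round(0))
```

```text
q [ 15.  35. -39.  87.  23.  66.  17.] d [ 0.435 -0.755 -0.223] a [ 0.    -0.003 -0.697]
[470. 340.] [446. 348.]
[402. 223.] [402. 274.]
```

View pics/w5.png

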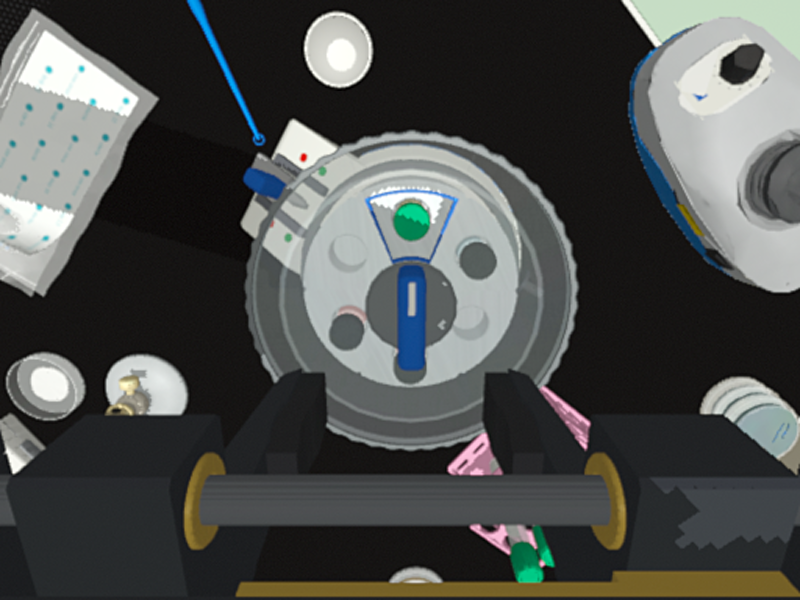

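The window now frames the green cap at (412,222), with the handle pointing to it. I return to the lock grip along the reverse path.

```bash
cat >> nx.py <<'E'
T=np.array([.5185,.0475,.0512]);TU=T+[0,0,.07]
E
python3 - <<'E'
from nx import *
q=ctrl.observe()["q"].copy()
up=-np.array([-.819*H[0],-.819*H[1],-.574])
for l in run(q,[(hov,ori(0,0,180),10),(hov,ori(10,-20),5),(TU,ori(34,0),15),(T,ori(34,0),5),(T+.024*up,ori(34,0),5)],n=5):print(*l)
E
```

```text
[ 42.  18. -61. 109.  18.  63.  80.] 0.0 0.0
[ 31.  10. -59. 118.  37.  56.  60.] 0.0 0.0
[ 36.  34. -50. 136. 129.  22. -21.] 0.0 0.0
[ 36.  48. -50. 136. 139.  34. -24.] 0.0 0.0
[ 34.  45. -49. 133. 135.  30. -22.] 0.0 0.0
```

Emit:
{"name": "play_rows", "arguments": {
  "deltas": [
    {"dx": 0.044,"dy": -0.076,"dz": -0.022,"ax": 0,"ay": 0,"az": -0.07},
    {"dx": 0.087,"dy": -0.15,"dz": -0.045,"ax": 0,"ay": 0,"az": -0.14},
    {"dx": 0.13,"dy": -0.226,"dz": -0.067,"ax": 0,"ay": 0,"az": -0.21},
    {"dx": 0.174,"dy": -0.3,"dz": -0.09,"ax": 0,"ay": 0,"az": -0.28},
    {"dx": 0.218,"dy": -0.377,"dz": -0.112,"ax": 0,"ay": -0.002,"az": -0.349}
  ]
}}

```text
clock: 23.32
ee_pos: [0.5498, 0.0563, 0.2819]
ee_rot: [[-0.972, 0.236, -0.001], [0.236, 0.972, -0.0], [0.001, -0.0, -1.0]]
contact_force: [-1.2, -0.1, 0.3]
opening: 0.602
grip_force: 0.0
```

```bash
python3 -c "
from nx import *
nxt(hov,ori(0,0))"
```

```text
q [ 27.  27. -49.  99.  22.  64.  47.] d [ 0.375 -0.216 -0.11 ] a [-0.    -0.    -0.345]
```

Emit:
{"name": "play_rows", "arguments": {
  "deltas": [
    {"dx": 0.075,"dy": -0.043,"dz": -0.022,"ax": 0,"ay": 0,"az": -0.07},
    {"dx": 0.15,"dy": -0.086,"dz": -0.044,"ax": 0,"ay": 0,"az": -0.14},
    {"dx": 0.225,"dy": -0.13,"dz": -0.066,"ax": 0,"ay": 0,"az": -0.21},
    {"dx": 0.3,"dy": -0.173,"dz": -0.088,"ax": 0,"ay": 0,"az": -0.28},
    {"dx": 0.375,"dy": -0.216,"dz": -0.11,"ax": 0,"ay": 0,"az": -0.345}
  ]
}}

```text
clock: 23.73
ee_pos: [0.4665, 0.0325, 0.304]
ee_rot: [[-0.961, -0.276, -0.001], [-0.276, 0.961, -0.0], [0.001, 0.0, -1.0]]
contact_force: [-0.3, -0.7, 2.0]
opening: 0.599
grip_force: 0.0
```

```bash
python3 -c "
from nx import *
nxt(hov,ori(10,-20))"
```

```text
q [ 42.  18. -61. 109.  18.  63.  80.] d [-0.    -0.002 -0.   ] a [ 0.232 -0.116 -0.02 ]
```

Emit:
{"name": "play_rows", "arguments": {
  "deltas": [
    {"dx": 0,"dy": 0,"dz": 0,"ax": 0.046,"ay": -0.023,"az": -0.004},
    {"dx": 0,"dy": 0,"dz": 0,"ax": 0.093,"ay": -0.046,"az": -0.008},
    {"dx": 0,"dy": 0,"dz": 0,"ax": 0.139,"ay": -0.07,"az": -0.012},
    {"dx": 0,"dy": 0,"dz": 0,"ax": 0.186,"ay": -0.093,"az": -0.016},
    {"dx": 0,"dy": -0.002,"dz": 0,"ax": 0.232,"ay": -0.116,"az": -0.02}
  ]
}}

```text
clock: 24.15
ee_pos: [0.4676, 0.0324, 0.3046]
ee_rot: [[-0.931, -0.253, 0.263], [-0.324, 0.904, -0.279], [-0.167, -0.345, -0.924]]
contact_force: [-0.0, -0.2, -0.5]
opening: 0.599
grip_force: 0.0
```

```bash
python3 -c "
from nx import *
nxt(TU,ori(34,0))"
```

```text
q [ 30.  10. -58. 118.  37.  56.  59.] d [-0.108  0.32   0.893] a [-0.221 -0.274  0.085]
```

Three calls, a third of the way each.

Emit:
{"name": "play_rows", "arguments": {
  "deltas": [
    {"dx": -0.007,"dy": 0.021,"dz": 0.06,"ax": -0.015,"ay": -0.018,"az": 0.006},
    {"dx": -0.014,"dy": 0.043,"dz": 0.12,"ax": -0.03,"ay": -0.037,"az": 0.011},
    {"dx": -0.022,"dy": 0.064,"dz": 0.18,"ax": -0.044,"ay": -0.055,"az": 0.017},
    {"dx": -0.029,"dy": 0.085,"dz": 0.24,"ax": -0.059,"ay": -0.073,"az": 0.023},
    {"dx": -0.036,"dy": 0.107,"dz": 0.298,"ax": -0.074,"ay": -0.091,"az": 0.028}
  ]
}}

```text
clock: 24.57
ee_pos: [0.4842, 0.0377, 0.2423]
ee_rot: [[-0.9, -0.25, 0.358], [-0.312, 0.941, -0.129], [-0.304, -0.228, -0.925]]
contact_force: [0.6, -1.0, -1.1]
opening: 0.598
grip_force: 0.0
```

```bash
python3 -c "
from nx import *
nxt(TU,ori(34,0))"
```

```text
q [ 32.  13. -55. 126.  45.  38.  52.] d [0.015 0.141 0.615] a [-0.144 -0.184  0.056]
```

Emit:
{"name": "play_rows", "arguments": {
  "deltas": [
    {"dx": 0.001,"dy": 0.014,"dz": 0.06,"ax": -0.014,"ay": -0.018,"az": 0.006},
    {"dx": 0.003,"dy": 0.028,"dz": 0.12,"ax": -0.029,"ay": -0.037,"az": 0.011},
    {"dx": 0.005,"dy": 0.042,"dz": 0.184,"ax": -0.043,"ay": -0.055,"az": 0.017},
    {"dx": 0.006,"dy": 0.056,"dz": 0.246,"ax": -0.058,"ay": -0.074,"az": 0.022},
    {"dx": 0.008,"dy": 0.07,"dz": 0.307,"ax": -0.072,"ay": -0.092,"az": 0.028}
  ]
}}

```text
clock: 24.98
ee_pos: [0.501, 0.0423, 0.1817]
ee_rot: [[-0.855, -0.257, 0.451], [-0.28, 0.96, 0.015], [-0.437, -0.113, -0.893]]
contact_force: [0.9, -0.1, -0.1]
opening: 0.598
grip_force: 0.0
```

```bash
python3 -c "
from nx import *
nxt(TU,ori(34,0))"
```

```text
q [ 26.  18. -44. 132.  68.  19.  30.] d [0.05  0.037 0.31 ] a [-0.071 -0.093  0.027]
```

Emit:
{"name": "play_rows", "arguments": {
  "deltas": [
    {"dx": 0.01,"dy": 0.007,"dz": 0.06,"ax": -0.014,"ay": -0.018,"az": 0.005},
    {"dx": 0.02,"dy": 0.015,"dz": 0.12,"ax": -0.028,"ay": -0.037,"az": 0.011},
    {"dx": 0.03,"dy": 0.022,"dz": 0.186,"ax": -0.043,"ay": -0.055,"az": 0.016},
    {"dx": 0.04,"dy": 0.03,"dz": 0.248,"ax": -0.057,"ay": -0.074,"az": 0.022},
    {"dx": 0.05,"dy": 0.037,"dz": 0.31,"ax": -0.071,"ay": -0.093,"az": 0.027}
  ]
}}

```text
clock: 25.4
ee_pos: [0.5152, 0.0438, 0.1291]
ee_rot: [[-0.81, -0.273, 0.519], [-0.248, 0.961, 0.12], [-0.532, -0.032, -0.846]]
contact_force: [0.2, -0.8, -1.9]
opening: 0.595
grip_force: 0.0
```

Emit:
{"name": "play_rows", "arguments": {
  "deltas": [
    {"dx": 0,"dy": 0,"dz": 0,"ax": 0,"ay": 0,"az": 0},
    {"dx": 0,"dy": 0,"dz": 0,"ax": 0,"ay": 0,"az": 0},
    {"dx": 0,"dy": 0,"dz": 0,"ax": 0,"ay": 0,"az": 0},
    {"dx": 0,"dy": 0,"dz": 0,"ax": 0,"ay": 0,"az": 0},
    {"dx": 0,"dy": 0,"dz": 0,"ax": 0,"ay": 0,"az": 0}
  ]
}}

```text
clock: 25.82
ee_pos: [0.515, 0.0431, 0.1297]
ee_rot: [[-0.811, -0.272, 0.518], [-0.247, 0.962, 0.117], [-0.53, -0.033, -0.847]]
contact_force: [0.3, -0.1, 0.7]
opening: 0.599
grip_force: 0.0
```

```bash
python3 -c "
from nx import *
nxt(TU,ori(34,0));nxt(T,ori(34,0))"
```

```text
q [ 32.  30. -46. 135. 120.  19. -15.] d [0.003 0.018 0.048] a [-0.02  -0.023  0.01 ]
q [ 32.  30. -46. 135. 120.  19. -15.] d [0.188 0.03  0.344] a [-0.02  -0.023  0.01 ]
```

Emit:
{"name": "play_rows", "arguments": {
  "deltas": [
    {"dx": 0.02,"dy": 0.01,"dz": 0.06,"ax": -0.01,"ay": -0.012,"az": 0.005},
    {"dx": 0.05,"dy": 0.02,"dz": 0.12,"ax": -0.02,"ay": -0.023,"az": 0.01},
    {"dx": 0.085,"dy": 0.023,"dz": 0.18,"ax": -0.02,"ay": -0.023,"az": 0.01},
    {"dx": 0.12,"dy": 0.026,"dz": 0.234,"ax": -0.02,"ay": -0.023,"az": 0.01},
    {"dx": 0.14,"dy": 0.027,"dz": 0.266,"ax": -0.02,"ay": -0.023,"az": 0.01}
  ]
}}

```text
clock: 26.23
ee_pos: [0.5176, 0.0472, 0.0677]
ee_rot: [[-0.798, -0.275, 0.536], [-0.228, 0.962, 0.154], [-0.557, 0.001, -0.83]]
contact_force: [-0.4, -0.2, -0.1]
opening: 0.598
grip_force: 0.0
```

```bash
python3 -c "
from nx import *
nxt(T,ori(34,0))"
```

```text
q [ 37.  45. -51. 136. 136.  32. -22.] d [0.042 0.    0.071] a [ 0.    -0.002 -0.001]
```

Emit:
{"name": "play_rows", "arguments": {
  "deltas": [
    {"dx": 0.014,"dy": 0,"dz": 0.024,"ax": 0,"ay": 0,"az": 0},
    {"dx": 0.028,"dy": 0,"dz": 0.047,"ax": 0,"ay": 0,"az": 0},
    {"dx": 0.042,"dy": 0,"dz": 0.071,"ax": 0,"ay": 0,"az": 0},
    {"dx": 0.042,"dy": 0,"dz": 0.071,"ax": 0,"ay": 0,"az": 0},
    {"dx": 0.042,"dy": 0,"dz": 0.071,"ax": 0,"ay": 0,"az": 0}
  ]
}}

```text
clock: 26.65
ee_pos: [0.5187, 0.0478, 0.0521]
ee_rot: [[-0.798, -0.275, 0.536], [-0.228, 0.961, 0.155], [-0.558, 0.001, -0.83]]
contact_force: [1.1, -0.6, -0.1]
opening: 0.597
grip_force: 0.0
```

Emit:
{"name": "play_rows", "arguments": {
  "deltas": [
    {"dx": 0,"dy": 0,"dz": 0,"ax": 0,"ay": 0,"az": 0},
    {"dx": 0,"dy": 0,"dz": 0,"ax": 0,"ay": 0,"az": 0},
    {"dx": 0,"dy": 0,"dz": 0,"ax": 0,"ay": 0,"az": 0},
    {"dx": 0,"dy": 0,"dz": 0,"ax": 0,"ay": 0,"az": 0},
    {"dx": 0,"dy": 0,"dz": 0,"ax": 0,"ay": 0,"az": 0}
  ],
  "gripper": 1,
  "grip_force": 15
}}

```text
clock: 27.07
ee_pos: [0.5187, 0.0476, 0.0522]
ee_rot: [[-0.798, -0.275, 0.537], [-0.227, 0.961, 0.155], [-0.558, 0.001, -0.83]]
contact_force: [-0.8, 0.2, -1.0]
opening: 0.245
grip_force: 0.0
```

Emit:
{"name": "play_rows", "arguments": {
  "deltas": [
    {"dx": 0,"dy": 0,"dz": 0,"ax": 0,"ay": 0,"az": 0},
    {"dx": 0,"dy": 0,"dz": 0,"ax": 0,"ay": 0,"az": 0},
    {"dx": 0,"dy": 0,"dz": 0,"ax": 0,"ay": 0,"az": 0},
    {"dx": 0,"dy": 0,"dz": 0,"ax": 0,"ay": 0,"az": 0},
    {"dx": 0,"dy": 0,"dz": 0,"ax": 0,"ay": 0,"az": 0}
  ]
}}

```text
clock: 27.48
ee_pos: [0.5186, 0.0479, 0.052]
ee_rot: [[-0.798, -0.275, 0.536], [-0.228, 0.961, 0.155], [-0.558, 0.002, -0.83]]
contact_force: [-0.3, 1.2, 1.8]
opening: 0.136
grip_force: 15.0
```

Emit:
{"name": "play_rows", "arguments": {
  "deltas": [
    {"dx": -0.025,"dy": 0,"dz": 0,"ax": 0,"ay": 0,"az": 0},
    {"dx": -0.05,"dy": 0,"dz": 0,"ax": 0,"ay": 0,"az": 0},
    {"dx": -0.075,"dy": 0,"dz": 0,"ax": 0,"ay": 0,"az": 0},
    {"dx": -0.1,"dy": 0,"dz": 0,"ax": 0,"ay": 0,"az": 0},
    {"dx": -0.12,"dy": 0,"dz": 0,"ax": 0,"ay": 0,"az": 0}
  ]
}}

```text
clock: 27.9
ee_pos: [0.5363, 0.0529, 0.0649]
ee_rot: [[-0.8, -0.275, 0.534], [-0.227, 0.961, 0.155], [-0.556, 0.002, -0.831]]
contact_force: [-14.5, -5.5, -4.7]
opening: 0.134
grip_force: 15.0
```

Emit:
{"name": "play_rows", "arguments": {
  "deltas": [
    {"dx": -0.01,"dy": 0,"dz": 0,"ax": 0,"ay": 0,"az": 0},
    {"dx": -0.02,"dy": 0,"dz": 0,"ax": 0,"ay": 0,"az": 0},
    {"dx": -0.025,"dy": 0,"dz": 0,"ax": 0,"ay": 0,"az": 0},
    {"dx": -0.025,"dy": 0,"dz": 0,"ax": 0,"ay": 0,"az": 0},
    {"dx": -0.025,"dy": 0,"dz": 0,"ax": 0,"ay": 0,"az": 0}
  ]
}}

```text
clock: 28.32
ee_pos: [0.5363, 0.0529, 0.0649]
ee_rot: [[-0.804, -0.274, 0.528], [-0.227, 0.962, 0.154], [-0.549, 0.004, -0.836]]
contact_force: [-12.9, -4.2, -4.6]
opening: 0.131
grip_force: 15.0
```

The slide travelled 22.4 mm to a firm stop, so the lock is home. I release and back off.

Emit:
{"name": "play_rows", "arguments": {
  "deltas": [
    {"dx": 0.01,"dy": 0,"dz": 0,"ax": 0,"ay": 0,"az": 0},
    {"dx": 0.025,"dy": 0,"dz": 0,"ax": 0,"ay": 0,"az": 0},
    {"dx": 0.025,"dy": 0,"dz": 0,"ax": 0,"ay": 0,"az": 0},
    {"dx": 0.025,"dy": 0,"dz": 0,"ax": 0,"ay": 0,"az": 0},
    {"dx": 0.025,"dy": 0,"dz": 0,"ax": 0,"ay": 0,"az": 0}
  ]
}}

```text
clock: 28.73
ee_pos: [0.5361, 0.0528, 0.0647]
ee_rot: [[-0.8, -0.275, 0.534], [-0.227, 0.961, 0.155], [-0.556, 0.002, -0.831]]
contact_force: [-8.2, -3.1, 3.9]
opening: 0.131
grip_force: 15.0
```

Emit:
{"name": "play_rows", "arguments": {
  "deltas": [
    {"dx": 0,"dy": 0,"dz": 0,"ax": 0,"ay": 0,"az": 0},
    {"dx": 0,"dy": 0,"dz": 0,"ax": 0,"ay": 0,"az": 0},
    {"dx": 0,"dy": 0,"dz": 0,"ax": 0,"ay": 0,"az": 0},
    {"dx": 0,"dy": 0,"dz": 0,"ax": 0,"ay": 0,"az": 0},
    {"dx": 0,"dy": 0,"dz": 0,"ax": 0,"ay": 0,"az": 0}
  ],
  "gripper": -0.2
}}

```text
clock: 29.15
ee_pos: [0.5382, 0.0531, 0.0656]
ee_rot: [[-0.798, -0.275, 0.537], [-0.227, 0.961, 0.155], [-0.559, 0.001, -0.829]]
contact_force: [-0.5, -0.6, -0.4]
opening: 0.487
grip_force: 0.0
```

Emit:
{"name": "play_rows", "arguments": {
  "deltas": [
    {"dx": -0.02,"dy": 0,"dz": -0.07,"ax": 0,"ay": 0,"az": 0},
    {"dx": -0.04,"dy": 0,"dz": -0.14,"ax": 0,"ay": 0,"az": 0},
    {"dx": -0.08,"dy": 0,"dz": -0.21,"ax": 0,"ay": 0,"az": 0},
    {"dx": -0.11,"dy": 0,"dz": -0.28,"ax": 0,"ay": 0,"az": 0},
    {"dx": -0.15,"dy": 0,"dz": -0.35,"ax": 0,"ay": 0,"az": 0}
  ]
}}

```text
clock: 29.57
ee_pos: [0.5238, 0.0492, 0.1407]
ee_rot: [[-0.798, -0.275, 0.536], [-0.227, 0.961, 0.155], [-0.558, 0.002, -0.83]]
contact_force: [-0.7, -1.1, 0.3]
opening: 0.603
grip_force: 0.0
```

Emit:
{"name": "play_rows", "arguments": {
  "deltas": [
    {"dx": 0,"dy": 0,"dz": 0,"ax": 0,"ay": 0,"az": 0},
    {"dx": 0,"dy": 0,"dz": 0,"ax": 0,"ay": 0,"az": 0},
    {"dx": 0,"dy": 0,"dz": 0,"ax": 0,"ay": 0,"az": 0},
    {"dx": 0,"dy": 0,"dz": 0,"ax": 0,"ay": 0,"az": 0},
    {"dx": 0,"dy": 0,"dz": 0,"ax": 0,"ay": 0,"az": 0}
  ]
}}

```text
clock: 29.98
ee_pos: [0.5237, 0.0493, 0.1393]
ee_rot: [[-0.799, -0.275, 0.535], [-0.227, 0.961, 0.156], [-0.557, 0.003, -0.83]]
contact_force: [0.5, 0.0, 0.0]
opening: 0.601
grip_force: 0.0
```

Run:
```python
from nx import *
import cv2
d=ctrl.get_image("wrist");s=ctrl.observe();print(s["ee_pos"],s["contact_force"],s["clock"])
cv2.imwrite("pics/w6.png",cv2.resize(d["image"][:,:,::-1],(800,600),interpolation=cv2.INTER_CUBIC))
```

```text
[0.52375594 0.04922897 0.13933244] [-0.15266401 -0.04453868  0.26915191] 30.0333
```

View pics/w6.png

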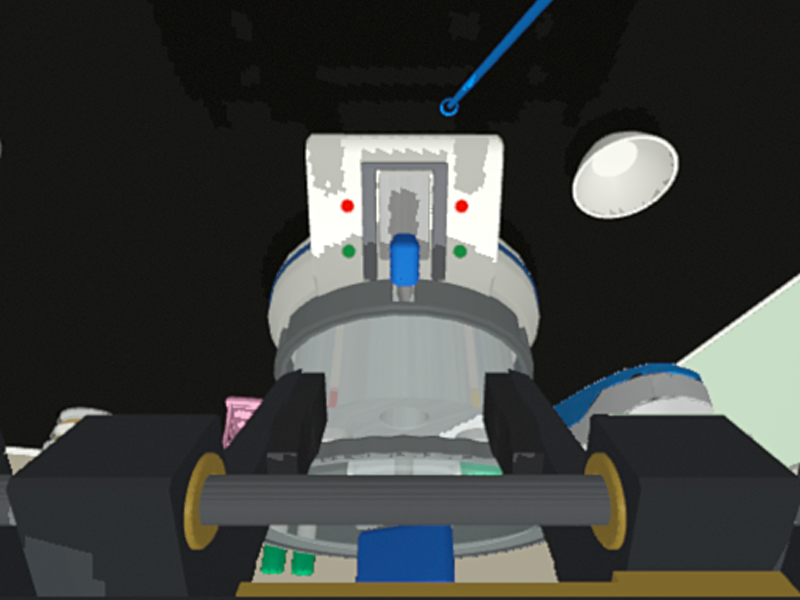

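The grip at (404,260) is level with the green dots as at the start, its bolt is in the collar, and the gripper touches nothing.

```bash
python3 -c "
from station import ctrl
print(ctrl.close_job())"
```

```text
the job is handed in; nothing more can be done
None
```

I drew the lock to its open stop, turned the cover until the window stood over the green-capped vial, slid the lock back to its home stop, and handed the job in at about 30 s; no verdict was returned.

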